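# Ready the lens station: row up cases, swap two things, click the dial

### The arm

A 6-joint arm with a two-finger parallel gripper is mounted at the origin on the work surface. World frame = base frame: x ahead of the robot, y to its left, z up, the work surface at z = 0. Lengths are in mm, angles in rad, forces in N, time in s.
With the tool pointing down it reaches from about 350 to 875 mm from the base axis. Payload 4.2 kg.
Tool frame: the origin (TCP) lies at the very end of the fingers, on their centre line; the grasp point (between the pads) lies 19 mm behind it; z points along the fingers, y is the line along which they close (so a half turn about z gives the same grasp; the last joint's range is limited). The gripper opens to 85 mm and grips with 20 to 120 N. Pads are 22 mm wide; open, the fingers measure 114 mm over their backs; the gripper's body (76 mm by 85 mm) begins 54 mm behind the grasp point. The pads swing forward as they close: fully open they stand 13 mm farther back than shut.
Start: joints at [1.529, 0.385, 0.008, 0, -1.194, -0.259], TCP at [185.145, 596.926, 231.312] pointing down, gripper open.
Joint ranges: [-3.14, 3.14], [-1.21, 2.06], [-1.07, 1.41], [-3.16, 2.05], [-2.99, -0.16], [-3.1, 3.1]. Speed limits (rad/s): [2.79, 2.79, 3.14, 3.14, 3.14, 3.14].

### API

Orientations are given as a unit quaternion [x, y, z, w].
In Python, from bench import arm gives the robot as it stands.
- The arm moves only by the tool servo_tool, never from a script. Its argument "rows" is a list that holds one entry, the list of rows, each a list of 7 numbers: the finger opening in mm, from 0 to 85.4, then the shift along the tool's x, y, z in mm, then the turn, a rotation vector about the tool's x, y, z in rad. A call has 1 to 10 rows; each row is the pose to reach, as a shift and turn from the pose commanded when the call began, along the tool's axes at that moment; what a row does not reach only later rows make up. A row lasts 1/8 s, in which the tool goes at most 62.5 mm and 10.7 degrees, less where a joint would pass 70% of its speed; a pose out of reach is approached as far as the arm can. A call with a gripper value outside its range is refused whole. The fingers move at their own pace and stop on an object; the grip force is fixed at half the most. Time passes only in rows, so rows that repeat a pose let the fingers close. It gives the time, the measured TCP pose, the force, the opening and the grip force at its end, in the units of the state.
- arm.read_state(): the state, without advancing time (a new reading comes with each control period).
- arm.get_image(name): name is "scene" or "top" or "wrist"; returns the picture (384x512x3 uint8, red, green, blue); there is no depth.
- arm.camera_params(name): a dict with "intrinsics" (3x3 intrinsics, pixels), "R" (3x3) and "t" (3): a world point X has camera coordinates R X + t. Camera axes: x right, y down, z forward; pixel columns grow to the right and rows downward; lengths in mm; the calibration is good to about 2 mm. The wrist camera is an equidistant fisheye: a pixel r from the principal point sees the ray r / f radians off the axis. A picture is of the moment at which its call begins: read the wrist's pose just before it. camera_params takes no time and is no camera call; for the wrist camera it gives the pose at the moment of the call.
- arm.job_done(): hands the job in; it is judged then, once.
The state is a dict: "clock": time; "joints": joint angles; "joint_vel": joint speeds; "joint_efforts": joint torques, N m; "position": TCP position; "ee_rot": TCP orientation; "contact_force": force on the tool from outside, world axes, zero at the start; "wrist_torque": the same for the moment, N m; "gripper_width": finger opening in mm; "grasp_force": force on a finger pad.
Only numpy, scipy, OpenCV 4.12 (cv2) and the standard library are available. Lean on these libraries where they do the work, as an engineer would, in place of code of your own. Each camera call takes 0.05 s, during which the arm holds its last target. There are 200 camera calls.

### The job

Get the lens station ready for the night. Begin by turning the cleaner's dial back to its end stop; then swap the squeeze bottle and the clip holder, each standing upright in the middle of the other's cork pad and never tipped over, and use the held ruler's long edge to push all the grey lens cases into one straight row flush against the tray's back lip, then lay the ruler back flat on the darker band along the tray's front. Only after the row has been lined up, turn the dial forward from its stop by exactly one click for each lens case there is, and leave the bowl, the tumbler and the soap where they are.

Things in the scene. Friction and masses are not known exactly. Their poses are not given: they have to be found in the camera images.
- tray: fixed mint lens tray, a 1 mm sheet 260 (x) by 320 (y) mm flush with the counter. Origin on the counter; +x points to its back lip, a straight ridge 12 mm high along y whose face is at x = +100 mm. The sheet's front edge is at x = -140 mm; a darker band for the ruler covers x = -140 to -65 mm, y = +-150 mm, its middle at x = -102 mm
- case1: grey plastic lens case, 28 mm (x) by 50 mm (y) by 11 mm, with two round caps on top (17 mm high in all), 30 g, loose on the tray; 2 to 4 of four alike cases are present. Origin at the centre of its underside. Flush against the lip it lies at tray x = +86 mm, its y along the tray's y
- case2: grey plastic lens case, 28 mm (x) by 50 mm (y) by 11 mm, with two round caps on top (17 mm high in all), 30 g, loose on the tray; 2 to 4 of four alike cases are present. Origin at the centre of its underside. Flush against the lip it lies at tray x = +86 mm, its y along the tray's y
- case3: grey plastic lens case, 28 mm (x) by 50 mm (y) by 11 mm, with two round caps on top (17 mm high in all), 30 g, loose on the tray; 2 to 4 of four alike cases are present. Origin at the centre of its underside. Flush against the lip it lies at tray x = +86 mm, its y along the tray's y
- case4: grey plastic lens case, 28 mm (x) by 50 mm (y) by 11 mm, with two round caps on top (17 mm high in all), 30 g, loose on the tray; 2 to 4 of four alike cases are present. Origin at the centre of its underside. Flush against the lip it lies at tray x = +86 mm, its y along the tray's y
- ruler: white plastic straightedge with grip, about 140 g: flat blade 70 mm (x) by 270 mm (y) by 6 mm, its long edges at x = +-35 mm, with an upright grip ridge in the middle, 14 mm thick (x), 90 mm long (y), from 6 to 42 mm high. Origin at the centre of its underside. It starts lying on the tray's front band
- dial (a joint): cleaner dial, rad; 0 at its end stop, grows clockwise seen from above up to 2.513 (6 clicks). Detents every 0.4189 rad (24 degrees) pull it into the nearest click when released (about 0.04 N m to pass one)
- dial_grip (a point): middle of the dial's bar grip on its vertical axis, 92 mm above the counter. The bar is 44 mm long along this point's x, 12 mm thick along its y, its top 11 mm above and its foot 13 mm below this point; it stands on a disc of 26 mm radius. The point turns with the dial; the white mark is on its +x end. Six ticks follow clockwise from the tick at the stop, which has a raised grey block beside it; the cleaner below is a fixed white box 170 x 140 x 70 mm centred under the dial
- pad_a: cork pad, flat disc of 45 mm radius flush with the counter, on which the bottle stands at the start; the clip holder belongs here at the end. Origin at its centre
- pad_b: cork pad, flat disc of 45 mm radius flush with the counter, on which the clip holder stands at the start; the bottle belongs here at the end. Origin at its centre
- bottle: closed white squeeze bottle, round, radius 23 mm up to 85 mm high, then a cap of radius 12 mm up to 107 mm; about 130 g. Origin at the centre of its underside, z up its axis
- holder: stainless spring clip holder: round foot of radius 30 mm and 10 mm thick, thin stem, and a clip block 20 mm (x) by 26 mm (y) from 43 to 77 mm high with a wire bow on top to 92 mm; about 160 g. Origin at the centre of its underside
- bowl: white ceramic trinket bowl, 90 mm wide, 35 mm high; bystander. Origin under its centre
- tumbler: white ceramic tumbler, 68 mm wide, 90 mm high; bystander. Origin under its centre
- soap: bar of soap 80 x 55 x 25 mm; bystander. Origin under its centre

How it is judged:
By the outcome, as a careful person would: the job done as asked, in the order asked, and still so for the second after the job is handed in, with the robot touching nothing.
Of case1, case2, case3, case4 only 2 to 4 are there at a start; the rules pass over those that are not, and their reading is None.
At some moment in a run one of case1, case2, case3, case4 may be knocked a few centimetres aside while the robot is not near it.
It also fails if it takes over 205 s, if anything falls off the work surface, if the arm or the gripper's body presses on something with over 40 N, if the wrist force passes 120 N, or if a joint passes its speed limit or range.

## Working session

There is one attempt and no reset: what is moved stays moved. The work goes in short steps, Python scripts to look and compute and a tool call to move; the robot and the scene stay as the last step left them, time stands still between calls to the robot, and variables do not carry over. Pictures are saved under pics/ and viewed, at most 14 in all, crops included, and the job is handed in when it is done.

Besides the shell and the picture viewer there is one more tool, called by a JSON object that holds its "method" and its "body". servo_tool: Moves the arm, as the interface text tells. Its arguments: {"type":"object","properties":{"rows":{"type":"array"}},"required":["rows"]}

```bash
mkdir -p pics; ls; python3 - <<'E'
from bench import arm
import cv2
print(arm.read_state())
for n in("scene","top"):
    im=arm.get_image(n); cv2.imwrite(f"pics/{n}0.png",im[:,:,::-1]); p=arm.camera_params(n); print(n,p)
E
```

```text
pics
{'clock': 0.0, 'joints': array([ 1.52858593e+00,  3.85571468e-01,  6.63561628e-03, -5.05109841e-04,
       -1.19399948e+00, -2.58617588e-01]), 'joint_vel': array([-8.19389396e-04,  2.69632954e-04,  4.71872758e-05, -8.26718687e-04,
       -1.67174339e-04, -9.07916925e-04]), 'joint_efforts': array([-2.10558346e-04, -3.92282939e+01,  1.88401669e+01,  4.18632299e+00,
       -4.51522123e-03, -1.06094323e-06]), 'position': array([184.99122761, 596.38788066, 230.21550681]), 'ee_rot': array([ 9.88694568e-01, -1.49939497e-01, -1.17866990e-04,  1.08859790e-03]), 'contact_force': array([ 0.31899094,  0.2436417 , -0.22770436]), 'wrist_torque': array([-0.06163563,  0.02100606,  0.00906235]), 'grasp_force': 0.0, 'gripper_width': 85.35478964538436}
scene {'intrinsics': array([[442.73618802,   0.        , 260.13176527],
       [  0.        , 442.73618802, 189.94866252],
       [  0.        ,   0.        ,   1.        ]]), 'R': array([[-0.57101395,  0.82070999,  0.01944676],
       [ 0.59129734,  0.4276004 , -0.68375826],
       [-0.56948268, -0.37893668, -0.72944943]]), 't': array([ 379.49885178, -281.69864805, 1416.84578524])}
top {'intrinsics': array([[393.58660881,   0.        , 260.76283441],
       [  0.        , 393.58660881, 190.54686304],
       [  0.        ,   0.        ,   1.        ]]), 'R': array([[ 0.01359676, -0.9998957 ,  0.00486989],
       [-0.98958442, -0.01415426, -0.14325621],
       [ 0.1433102 , -0.00287135, -0.98967365]]), 't': array([ -45.64440727,  602.75702575, 1018.45345957])}
```

View pics/top0.png

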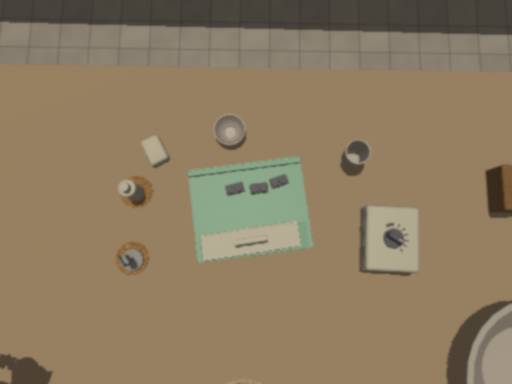

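View pics/scene0.png

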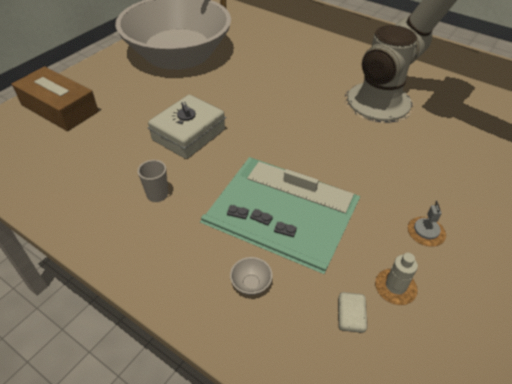

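The top view shows three grey cases at about (235,188), (259,188) and (279,181). The tray's back lip is at the top of the image and the ruler lies on the front band at (251,241). The bottle is at (130,190), the holder at (130,260) and the dial at (394,239).

```bash
cat > h.py <<'E'
import numpy as np, cv2
from bench import arm
from scipy.spatial.transform import Rotation as Ro
def ray(p,uv):
    K=np.array(p["intrinsics"]);R=np.array(p["R"]);t=np.array(p["t"])
    uv=np.atleast_2d(np.array(uv,float)); x=(uv-K[:2,2])/K[0,0]
    if p.get("fish"):
        r=np.linalg.norm(x,axis=1,keepdims=True); d=np.hstack([x/np.maximum(r,1e-9)*np.sin(r),np.cos(r)])
    else: d=np.hstack([x,np.ones((len(x),1))])
    return -R.T@t, d@R
def onz(p,uv,z):
    c,d=ray(p,uv); return c+d*((z-c[2])/d[:,2])[:,None]
def proj(p,X):
    K=np.array(p["intrinsics"]);c=np.atleast_2d(X)@np.array(p["R"]).T+np.array(p["t"])
    if p.get("fish"):
        r=np.linalg.norm(c[:,:2],axis=1,keepdims=True);th=np.arctan2(r,c[:,2:]);q=c[:,:2]/np.maximum(r,1e-9)*th
    else: q=c[:,:2]/c[:,2:]
    return q*K[0,0]+K[:2,2]
def wrist(name=None):
    p=dict(arm.camera_params("wrist"));p["fish"]=True
    im=arm.get_image("wrist")[:,:,::-1].copy()
    if name: cv2.imwrite("pics/%s.png"%name,im)
    return p,im
def blobs(m,amin=20):
    n,l,s,c=cv2.connectedComponentsWithStats(m.astype(np.uint8))
    return [(c[i],s[i,4],cv2.minAreaRect(np.argwhere(l==i)[:,::-1].astype(np.float32))) for i in range(1,n) if s[i,4]>=amin]
def pad(p,im):
    h=cv2.cvtColor(im,cv2.COLOR_BGR2HSV); m=(h[...,0]<14)&(h[...,1]>150)&(h[...,2]>70)
    return m
E
python3 - <<'E'
from h import *
p=arm.camera_params("top"); im=cv2.imread("pics/top0.png"); h=cv2.cvtColor(im,cv2.COLOR_BGR2HSV)
for q in [(150,195),(115,190),(118,262),(145,262),(60,300),(225,215),(194,210),(235,188),(225,241),(394,239)]: print(q,h[q[1],q[0]])
g=(h[...,0]>60)&(h[...,0]<90)&(h[...,1]>60)
for c,a,r in blobs(g,300):
    print("tray",a,r); print(onz(p,cv2.boxPoints(r),0).round(0))
print(onz(p,[[235,188],[259,188],[279,181]],14).round(0), "ruler",onz(p,[[251,241]],42).round())
print("dial",onz(p,[[394,239]],92).round(),"pads",onz(p,[[136,191],[132,258]],0).round())
a=cv2.resize(im[205:275,355:425],(500,500),interpolation=cv2.INTER_CUBIC)
cv2.imwrite("pics/dz.png",a)
w=arm.camera_params("wrist"); R=np.array(w["R"]);print(w["intrinsics"],-R.T@w["t"],R)
E
```

```text
(150, 195) [ 16 144 136]
(115, 190) [ 17  91 151]
(118, 262) [ 15 124 136]
(145, 262) [ 16 148 140]
(60, 300) [ 17  92 150]
(225, 215) [ 58  47 170]
(194, 210) [ 59  44 167]
(235, 188) [13 18 97]
(225, 241) [ 22  47 183]
(394, 239) [15 17 60]
[[614.  34.  14.]
 [615. -32.  14.]
 [635. -88.  14.]] ruler [[468. -13.  42.]]
dial [[ 477. -376.   92.]] pads [[603. 313.   0.]
 [418. 313.   0.]]
[[297.31863964   0.         254.53853904]
 [  0.         297.31863964 193.41007633]
 [  0.           0.           1.        ]] [249.00854856 576.87026037 374.12437855] [[-0.29680551 -0.95493248  0.00323353]
 [-0.92164741  0.28734307  0.26076811]
 [-0.24994507  0.07441723 -0.96539605]]
```

View pics/dz.png

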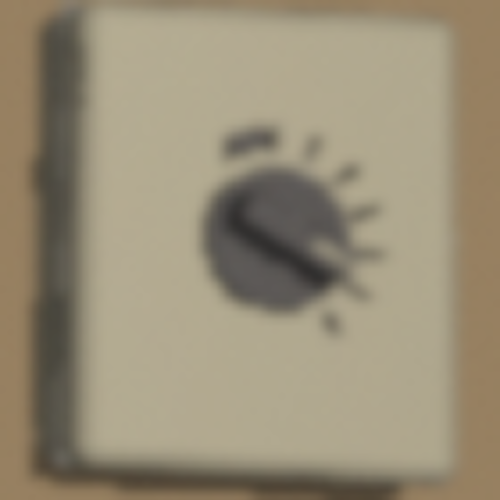

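The dial crop shows the bar's white mark on its lower-right end, pointing at tick 5. The stop tick with its block is at the top, at about (260,140), so the dial has to go back about 120° counterclockwise.

```bash
cat >> h.py <<'E'
def down(yaw):  # tool pointing down, tool x at yaw deg
    return Ro.from_euler('z',yaw,degrees=True)*Ro.from_euler('x',180,degrees=True)
def state():
    s=arm.read_state();R=Ro.from_quat(s["ee_rot"]);x=R.as_matrix()[:,0]
    return s,np.array(s["position"]),R,np.degrees(np.arctan2(x[1],x[0]))
def rows(tg,start=None):
    """tg: (width,x,y,z,yaw,n) -> interpolated rows from the commanded pose (z droop ~1 mm)"""
    s,P,R,y=state(); 
    if start is not None: P=np.array(start[:3],float); y=start[3]; R=down(y)
    print("from",P.round(1),round(y,1),"j6",round(s["joints"][5],2),"t",round(s["clock"],1))
    p0=P;out=[];y0=y
    for w,*q in tg:
        X=np.array(q[:3],float);n=q[4]
        for k in range(1,n+1):
            f=k/n;X1=p0+(X-p0)*f;Y1=y0+(q[3]-y0)*f
            d=R.inv().apply(X1-P).round(1);rv=(R.inv()*down(Y1)).as_rotvec().round(3)
            out.append([w,*[float(v)+0 for v in d],*[float(v)+0 for v in rv]])
        p0=X;y0=q[3]
    print(str(out).replace(" ",""))
E
python3 - <<'E'
from h import *
rows([(85,400,400,240,-45,5),(85,500,0,240,-90,7)])
E
```

```text
from [185.  596.5 230.3] -17.2 j6 -0.26 t 0.1
[[85,52.7,24.8,-1.9,0.002,0.0,0.097],[85,105.4,49.6,-3.8,0.002,0.0,0.194],[85,158.1,74.4,-5.6,0.002,0.0,0.291],[85,210.9,99.1,-7.5,0.002,0.0,0.388],[85,263.6,123.9,-9.4,0.002,-0.001,0.484],[85,294.2,174.3,-9.3,0.002,-0.001,0.597],[85,324.7,224.6,-9.2,0.002,-0.001,0.709],[85,355.3,274.9,-9.1,0.002,-0.001,0.821],[85,385.9,325.3,-9.0,0.002,-0.001,0.933],[85,416.5,375.6,-8.9,0.002,-0.001,1.045],[85,447.1,426.0,-8.8,0.002,-0.001,1.158],[85,477.7,476.3,-8.7,0.002,-0.001,1.27]]
```

{"method": "servo_tool", "body": {"rows": [[[85, 53, 25, -2, 0, 0, 0.1], [85, 105, 50, -4, 0, 0, 0.2], [85, 158, 75, -6, 0, 0, 0.3], [85, 210, 100, -9, 0, 0, 0.4], [85, 263, 125, -9, 0, 0, 0.5], [85, 294, 174, -9, 0, 0, 0.6], [85, 325, 224, -9, 0, 0, 0.72], [85, 355, 275, -9, 0, 0, 0.82], [85, 386, 325, -9, 0, 0, 0.94], [85, 386, 325, -9, 0, 0, 0.94]]]}}

```text
clock: 1.35
position: [457.5, 168.8, 240.1]
ee_rot: [0.812, -0.584, -0.0, 0.0]
contact_force: [-0.1, 0.7, 0.4]
gripper_width: 84.9
grasp_force: 0.0
```

```bash
python3 - <<'E'
from h import *
p,im=wrist("w1")
rows([(30,477,-200,240,-110,4),(30,450,-350,240,-123,5)])
E
```

```text
from [457.6 170.4 240.2] -71.3 j6 -0.36 t 1.4
[[30,89.3,25.1,0.0,0.0,0.0,0.169],[30,178.5,50.3,0.1,0.0,0.0,0.338],[30,267.8,75.4,0.1,0.0,0.0,0.507],[30,357.1,100.6,0.2,0.0,0.0,0.676],[30,383.7,115.3,0.2,0.0,0.0,0.721],[30,410.4,130.1,0.2,0.0,0.0,0.767],[30,437.1,144.8,0.2,0.0,0.0,0.812],[30,463.8,159.5,0.2,0.0,0.0,0.857],[30,490.5,174.3,0.2,0.0,0.0,0.903]]
```

View pics/w1.png

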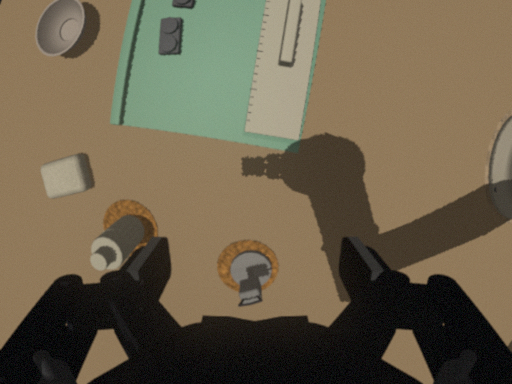

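The wrist view shows the two cork pads, with the bottle's at (131,225) and the holder's at (248,266). The tray, ruler and soap are also in view. I'll measure the pads from this picture and move on to the dial.

```bash
python3 - <<'E'
from h import *
im=cv2.imread("pics/w1.png");h=cv2.cvtColor(im,cv2.COLOR_BGR2HSV)
p=dict(arm.camera_params("wrist"));p["fish"]=True   # arm has not moved since w1
np.save("p1.npy",p,allow_pickle=True)
m=((h[...,0]<17)&(h[...,1]>150)&(h[...,2]>60)).astype(np.uint8)
m=cv2.morphologyEx(m,cv2.MORPH_OPEN,np.ones((3,3)))
for c,a,r in blobs(m,150): print("cork",c.round(),a)
n,l,s,c=cv2.connectedComponentsWithStats(m)
for i in range(1,n):
    if s[i,4]<150: continue
    pts=cv2.convexHull(np.argwhere(l==i)[:,::-1].astype(np.int32))[:,0]
    q=onz(p,pts,0)[:,:2]; A=np.c_[2*q,np.ones(len(q))]
    v=np.linalg.lstsq(A,(q**2).sum(1),rcond=None)[0]; print("pad",v[:2].round(1),"r",np.sqrt(v[2]+v[0]**2+v[1]**2).round(1), np.abs(np.linalg.norm(q-v[:2],axis=1)-45).max().round(1))
# tray & holder clip
print("tray corners",onz(p,[[113,124],[297,150]],0).round(0), "holder clip top",onz(p,[[250,296]],85).round(), "bottle cap",onz(p,[[102,258]],107).round())
E
```

```text
tray corners [[664. 174.   0.]
 [413. 132.   0.]] holder clip top [[418. 307.  85.]] bottle cap [[598. 308. 107.]]
```

{"method": "servo_tool", "body": {"rows": [[[30, 55, 16, 0, 0, 0, 0.1], [30, 115, 32, 0, 0, 0, 0.2], [30, 175, 50, 0, 0, 0, 0.34], [30, 230, 65, 0, 0, 0, 0.45], [30, 290, 82, 0, 0, 0, 0.55], [30, 345, 100, 0, 0, 0, 0.66], [30, 400, 125, 0, 0, 0, 0.77], [30, 450, 150, 0, 0, 0, 0.86], [30, 490, 174, 0, 0, 0, 0.9], [30, 490, 174, 0, 0, 0, 0.9]]]}}

```text
clock: 2.65
position: [451.7, -349.4, 239.2]
ee_rot: [-0.479, 0.878, 0.001, -0.0]
contact_force: [0.2, 0.9, -0.1]
gripper_width: 30.0
grasp_force: 0.0
```

```bash
python3 - <<'E'
from h import *
p,im=wrist("w2"); np.save("p2.npy",p,allow_pickle=True)
u=proj(p,[[477,-376,92]])[0];print(u, state()[1:])
x,y=u.round().astype(int); c=im[max(0,y-75):y+75,max(0,x-100):x+100]; print(max(0,x-100),max(0,y-75))
cv2.imwrite("pics/w2c.png",cv2.resize(c,None,fx=4,fy=4,interpolation=cv2.INTER_CUBIC))
E
```

```text
[219.88371447 172.79558081] (array([ 451.9983343 , -348.01563146,  239.36215694]), Rotation.from_matrix(array([[-5.40218129e-01, -8.41524224e-01, -1.16314425e-03],
                            [-8.41525025e-01,  5.40217492e-01,  8.32828814e-04],
                            [-7.24947498e-05,  1.42872422e-03, -9.99998977e-01]])), np.float64(-122.69848919120717))
120 98
```

View pics/w2c.png

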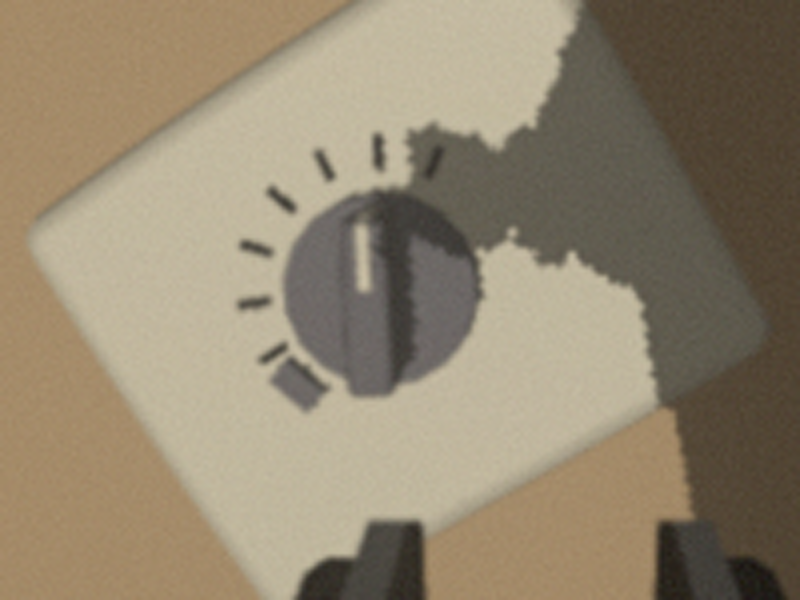

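The wrist crop shows the mark at tick 5 of 6 at (378,150), with the stop block at (300,385). The bar's top centre is at (366,303) and the disc's centre at (382,288).

```bash
python3 - <<'E'
from h import *
p=np.load("p2.npy",allow_pickle=True).item()
f=lambda x,y:[120+x/4,98+y/4]
print(onz(p,[f(382,288)],79),onz(p,[f(366,300)],103))
e=onz(p,[f(364,215),f(370,390)],103);d=e[0]-e[1];print(e,np.degrees(np.arctan2(d[1],d[0])),np.linalg.norm(d))
# outer circle of ticks
t=onz(p,[f(*q) for q in [(272,352),(254,303),(256,247),(282,199),(324,164),(378,150),(434,161)]],70)[:,:2]
v=np.linalg.lstsq(np.c_[2*t,np.ones(7)],(t**2).sum(1),rcond=None)[0];print("tick centre",v[:2]);print(np.degrees(np.arctan2(*(t-v[:2]).T[::-1])))
p=np.load("p1.npy",allow_pickle=True).item();im=cv2.imread("pics/w1.png");h=cv2.cvtColor(im,cv2.COLOR_BGR2HSV)
print(h[252,228],h[247,250],h[205,130],h[300,60])
E
```

```text
[[ 481.8919007  -379.68316054   79.        ]] [[ 481.67924229 -381.41903758  103.        ]]
[[ 470.38138006 -398.75191517  103.        ]
 [ 493.73441387 -362.35192712  103.        ]] -122.68289433161013 43.247234806842904
tick centre [ 483.11578698 -378.98504773]
[  -3.2576888   -26.10929739  -50.62430346  -74.45482619  -98.02601387
 -121.59802771 -145.4912529 ]
[ 16 165 139] [ 16 158 142] [ 16 162 143] [83 68 15]
```

```bash
python3 - <<'E'
from h import *
rows([(30,482,-380,150,-122.7,3),(30,482,-380,84,-122.7,3),(4,482,-380,84,-122.7,3)])
E
```

```text
from [ 452.  -348.   239.4] -122.7 j6 -0.2 t 2.7
[[30,3.6,-14.2,29.8,0.001,0.0,0.0],[30,7.1,-28.4,59.5,0.001,0.0,0.0],[30,10.7,-42.7,89.3,0.001,0.0,0.0],[30,10.7,-42.7,111.3,0.001,0.0,0.0],[30,10.7,-42.7,133.3,0.001,0.0,0.0],[30,10.7,-42.7,155.3,0.001,0.0,0.0],[4,10.7,-42.7,155.3,0.001,0.0,0.0],[4,10.7,-42.7,155.3,0.001,0.0,0.0],[4,10.7,-42.7,155.3,0.001,0.0,0.0]]
```

{"method": "servo_tool", "body": {"rows": [[[30, 3.6, -14, 30, 0, 0, 0], [30, 7.1, -28, 60, 0, 0, 0], [30, 10.7, -43, 90, 0, 0, 0], [30, 10.7, -43, 111, 0, 0, 0], [30, 10.7, -43, 133, 0, 0, 0], [30, 10.7, -43, 154.5, 0, 0, 0], [30, 10.7, -43, 154.5, 0, 0, 0], [4, 10.7, -43, 154.5, 0, 0, 0], [4, 10.7, -43, 154.5, 0, 0, 0], [4, 10.7, -43, 154.5, 0, 0, 0]]]}}

```text
clock: 3.95
position: [482.7, -379.0, 86.9]
ee_rot: [-0.48, 0.877, -0.0, 0.001]
contact_force: [-0.6, 6.4, 3.7]
gripper_width: 10.5
grasp_force: 61.7
```

{"method": "servo_tool", "body": {"rows": [[[4, 0, 0, 0, 0, 0, -0.15], [4, 0, 0, 0, 0, 0, -0.3], [4, 0, 0, 0, 0, 0, -0.45], [4, 0, 0, 0, 0, 0, -0.6], [4, 0, 0, 0, 0, 0, -0.75], [4, 0, 0, 0, 0, 0, -0.9], [4, 0, 0, 0, 0, 0, -1.05], [4, 0, 0, 0, 0, 0, -1.2], [4, 0, 0, 0, 0, 0, -1.2], [4, 0, 0, 0, 0, 0, -1.2]]]}}

```text
clock: 5.2
position: [481.7, -378.9, 87.0]
ee_rot: [0.891, -0.453, -0.0, -0.0]
contact_force: [-1.7, 5.7, 5.3]
gripper_width: 10.3
grasp_force: 61.9
```

```bash
python3 - <<'E'
from h import *
s,P,R,y=state();print(P,y,s["joints"].round(2),s["contact_force"],s["wrist_torque"],s["grasp_force"],s["gripper_width"])
E
```

```text
[ 481.74173091 -378.9415419    86.95204595] -53.8996104835315 [-0.4   0.5  -0.2  -0.   -0.87  1.03] [-1.72629137  5.67833917  5.34953589] [1.78067201 0.41677505 0.03790717] 61.86779737472534 10.279577107569452
```

{"method": "servo_tool", "body": {"rows": [[[4, 0, 0, 0, 0, 0, -0.15], [4, 0, 0, 0, 0, 0, -0.3], [4, 0, 0, 0, 0, 0, -0.45], [4, 0, 0, 0, 0, 0, -0.6], [4, 0, 0, 0, 0, 0, -0.75], [4, 0, 0, 0, 0, 0, -0.88], [4, 0, 0, 0, 0, 0, -0.93], [4, 0, 0, 0, 0, 0, -0.97], [4, 0, 0, 0, 0, 0, -0.97]]]}}

```text
clock: 6.32
position: [481.3, -379.6, 87.0]
ee_rot: [1.0, 0.012, -0.0, -0.001]
contact_force: [-2.4, 3.9, 6.4]
gripper_width: 10.4
grasp_force: 72.8
```

```bash
python3 - <<'E'
from h import *
s,P,R,y=state();print(P,y,s["joints"].round(2),s["contact_force"],s["wrist_torque"],s["grasp_force"],s["gripper_width"])
E
```

```text
[ 481.32909916 -379.56904172   86.95102582] 1.326138663435178 [-0.4   0.5  -0.2  -0.   -0.87  2.  ] [-2.43425052  3.92667327  6.35067214] [ 1.24675163  0.92313642 -1.54994529] 72.82563337124884 10.435832344731748
```

The wrist moment of -1.55 N·m shows the dial is against its stop. I'll relieve it, release and check.

{"method": "servo_tool", "body": {"rows": [[[4, 0, 0, 0, 0, 0, 0.06], [4, 0, 0, 0, 0, 0, 0.06], [30, 0, 0, 0, 0, 0, 0.06], [30, 0, 0, 0, 0, 0, 0.06], [30, 0, 0, 0, 0, 0, 0.06], [40, 0, 0, -40, 0, 0, 0.06], [40, 0, 0, -90, 0, 0, 0.06], [40, -40, 0, -140, 0, 0, 0.06], [40, -40, 0, -140, 0, 0, 0.06]]]}}

```text
clock: 7.45
position: [442.5, -382.6, 231.1]
ee_rot: [1.0, -0.016, 0.004, 0.003]
contact_force: [0.0, 0.2, 0.7]
gripper_width: 40.2
grasp_force: 0.0
```

```bash
python3 - <<'E'
from h import *
p,im=wrist("w3"); np.save("p3.npy",p,allow_pickle=True)
u=proj(p,[[482,-380,92]])[0];print(u, state()[1:])
x,y=u.round().astype(int); x0,y0=max(0,x-100),max(0,y-75);c=im[y0:y+75,x0:x+100]; print(x0,y0)
cv2.imwrite("pics/w3c.png",cv2.resize(c,None,fx=4,fy=4,interpolation=cv2.INTER_CUBIC))
E
```

```text
[249.08517464 144.87163777] (array([ 442.21913744, -381.81853545,  228.57719841]), Rotation.from_matrix(array([[ 0.99948981, -0.03153383,  0.0050723 ],
                            [-0.03152107, -0.99949976, -0.00257733],
                            [ 0.00515103,  0.00241613, -0.99998381]])), np.float64(-1.8063474041267913))
149 70
```

View pics/w3c.png

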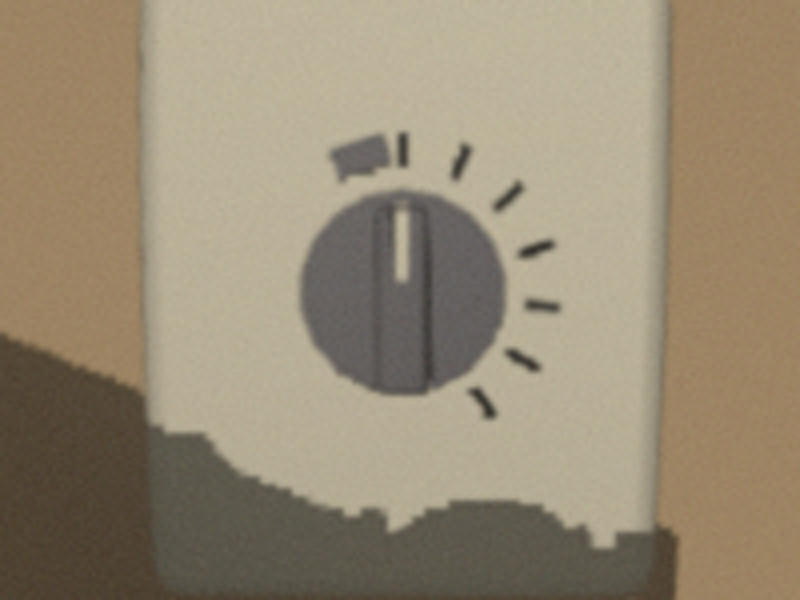

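The crop shows the mark in line with the stop tick beside the block at (402,150), so the dial is at 0. Next I'll measure the pads, the bottle and the holder from w1.

```bash
python3 - <<'E'
from h import *
p=np.load("p1.npy",allow_pickle=True).item();im=cv2.imread("pics/w1.png");h=cv2.cvtColor(im,cv2.COLOR_BGR2HSV)
m=((h[...,0]<19)&(h[...,1]>135)&(h[...,2]>110)).astype(np.uint8)
m=cv2.morphologyEx(m,cv2.MORPH_OPEN,np.ones((2,2)))
n,l,s,c=cv2.connectedComponentsWithStats(m)
for i in range(1,n):
    if s[i,4]<150: continue
    pts=cv2.convexHull(np.argwhere(l==i)[:,::-1].astype(np.int32))[:,0]
    q=onz(p,pts,0)[:,:2]; v=np.linalg.lstsq(np.c_[2*q,np.ones(len(q))],(q**2).sum(1),rcond=None)[0]; r=np.linalg.norm(q-v[:2],axis=1)
    print("pad",c[i].round(),v[:2].round(1),"r",r.min().round(1),r.max().round(1))
rows([(85,480,-100,220,-70,7),(85,460,150,220,-90,7),(85,440,240,220,-90,3)])
E
```

```text
pad [128. 214.] [603.2 316.6] r 41.8 44.5
pad [244. 262.] [418.4 316.7] r 43.0 45.1
from [ 442.2 -381.8  228.6] -1.8 j6 1.97 t 7.5
[[85,4.1,-40.4,1.1,0.002,-0.005,0.17],[85,8.2,-80.8,2.3,0.002,-0.006,0.34],[85,12.4,-121.2,3.4,0.001,-0.006,0.51],[85,16.5,-161.7,4.6,0.001,-0.006,0.68],[85,20.6,-202.1,5.7,0.0,-0.006,0.85],[85,24.7,-242.5,6.9,0.0,-0.006,1.02],[85,28.8,-282.9,8.0,-0.001,-0.006,1.19],[85,24.9,-318.5,7.9,-0.001,-0.006,1.24],[85,20.9,-354.1,7.8,-0.001,-0.006,1.29],[85,16.9,-389.7,7.7,-0.001,-0.006,1.34],[85,12.9,-425.3,7.6,-0.002,-0.006,1.39],[85,8.9,-460.9,7.5,-0.002,-0.006,1.44],[85,4.9,-496.5,7.4,-0.002,-0.006,1.489],[85,1.0,-532.1,7.3,-0.002,-0.006,1.539],[85,-6.6,-561.9,7.2,-0.002,-0.006,1.539],[85,-14.3,-591.7,7.1,-0.002,-0.006,1.539],[85,-21.9,-621.5,7.0,-0.002,-0.006,1.539]]
```

{"method": "servo_tool", "body": {"rows": [[[85, 2, -60, 5, 0, 0, 0], [85, 4, -120, 5, 0, 0, 0], [85, 6, -180, 5, 0, 0, 0], [85, 8, -240, 5, 0, 0, 0], [85, 8, -300, 5, 0, 0, 0], [85, 8, -360, 5, 0, 0, 0], [85, 4, -420, 5, 0, 0, 0], [85, 0, -480, 5, 0, 0, 0], [85, -10, -540, 5, 0, 0, 0], [85, -20, -600, 5, 0, 0, 0]]]}}

```text
clock: 8.75
position: [439.8, 221.3, 219.5]
ee_rot: [1.0, -0.015, -0.001, 0.001]
contact_force: [1.8, -1.7, -0.3]
gripper_width: 85.3
grasp_force: 0.0
```

{"method": "servo_tool", "body": {"rows": [[[85, -30, -50, 0, 0, 0, 0], [85, -65, -90, 0, 0, 0, 0], [85, -65, -90, 0, 0, 0, 0], [85, -65, -90, 0, 0, 0, 0]]]}}

```text
clock: 9.25
position: [378.1, 311.1, 219.7]
ee_rot: [1.0, -0.015, -0.001, 0.001]
contact_force: [0.6, -0.1, 0.4]
gripper_width: 84.7
grasp_force: 0.0
```

```bash
python3 - <<'E'
from h import *
p,im=wrist("w4"); np.save("p4.npy",p,allow_pickle=True); print(state()[1:])
E
```

```text
(array([378.48290664, 310.64471815, 219.95929188]), Rotation.from_matrix(array([[ 9.99513568e-01, -3.11723111e-02, -9.55964958e-04],
                            [-3.11736823e-02, -9.99512924e-01, -1.45474913e-03],
                            [-9.10151439e-04,  1.48384244e-03, -9.99998485e-01]])), np.float64(-1.7864105872898839))
```

View pics/w4.png

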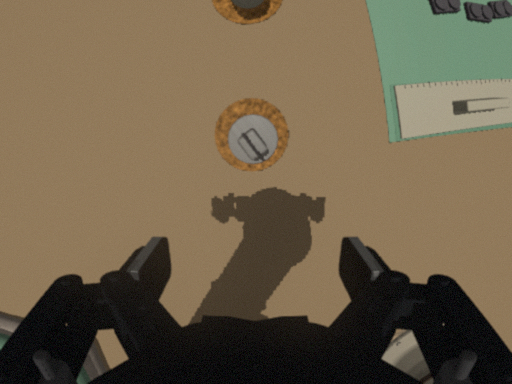

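The clip holder's foot is at (253,138) and its clip block at (254,144), rotated. I'll zoom in to get its yaw.

```bash
python3 - <<'E'
from h import *
p=np.load("p4.npy",allow_pickle=True).item();im=cv2.imread("pics/w4.png")
cv2.imwrite("pics/w4c.png",cv2.resize(im[95:180,205:300],None,fx=6,fy=6,interpolation=cv2.INTER_CUBIC))
h=cv2.cvtColor(im,cv2.COLOR_BGR2HSV);m=((h[...,0]<19)&(h[...,1]>135)&(h[...,2]>110)).astype(np.uint8)
m=cv2.morphologyEx(m,cv2.MORPH_OPEN,np.ones((2,2)));n,l,s,c=cv2.connectedComponentsWithStats(m)
for i in range(1,n):
    if s[i,4]<150: continue
    q=onz(p,cv2.convexHull(np.argwhere(l==i)[:,::-1].astype(np.int32))[:,0],0)[:,:2]; v=np.linalg.lstsq(np.c_[2*q,np.ones(len(q))],(q**2).sum(1),rcond=None)[0]; r=np.linalg.norm(q-v[:2],axis=1)
    print("pad",v[:2].round(1),r.min().round(1),r.max().round(1))
E
```

```text
pad [603.3 311.7] 43.5 44.5
pad [419.3 311.8] 44.1 44.9
```

View pics/w4c.png

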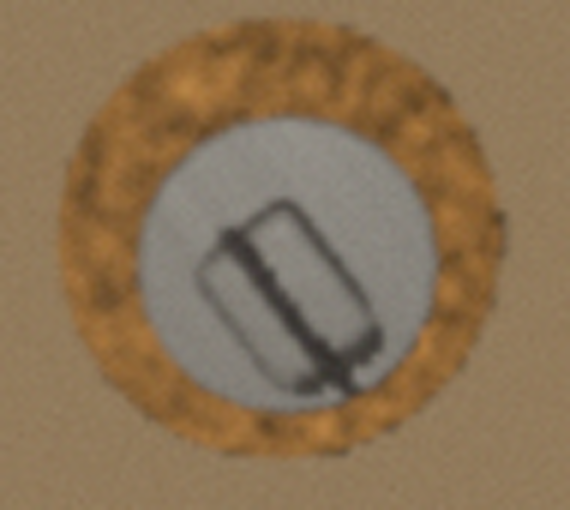

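The crop shows the clip block's outline with corners near (285,203), (380,330), (290,390) and (200,275). The bow runs along its long axis.

```bash
python3 - <<'E'
from h import *
p=np.load("p4.npy",allow_pickle=True).item()
f=lambda x,y:[205+x/6,95+y/6]
c=onz(p,[f(285,200),f(382,330),f(290,393),f(197,275)],77)[:,:2];print(c,c.mean(0))
for a,b in((1,0),(2,3),(0,3),(1,2)):
    d=c[a]-c[b];print(np.linalg.norm(d).round(1),np.degrees(np.arctan2(d[1],d[0])).round(1))
print("foot",onz(p,[f(288,263)],10), "bow",onz(p,[f(230,235),f(345,385)],91))
p1=np.load("p1.npy",allow_pickle=True).item();print(onz(p1,[[102,258]],107))
E
```

```text
[[431.81979929 310.53847647]
 [410.35251142 295.55919074]
 [400.47235314 310.71113394]
 [420.21125059 325.03336292]] [415.71397861 310.46054102]
26.2 -145.1
24.4 -144.0
18.6 -51.3
18.1 -56.9
foot [[416.15608817 310.65310476  10.        ]] bow [[427.39144876 319.0008473   91.        ]
 [403.65164025 302.12240698  91.        ]]
[[597.6305696  307.92522534 107.        ]]
```

```bash
python3 - <<'E'
from h import *
rows([(60,416,310.6,140,35.5,4),(60,416,310.6,41,35.5,4),(14,416,310.6,41,35.5,2)])
E
```

```text
from [378.5 310.6 220. ] -1.8 j6 0.52 t 9.3
[[60,9.4,-0.3,20.0,0.001,0.001,-0.163],[60,18.8,-0.6,40.0,0.001,0.001,-0.325],[60,28.2,-0.9,59.9,0.001,0.001,-0.488],[60,37.6,-1.2,79.9,0.001,0.001,-0.651],[60,37.6,-1.3,104.7,0.001,0.001,-0.651],[60,37.6,-1.3,129.4,0.001,0.001,-0.651],[60,37.6,-1.4,154.2,0.001,0.001,-0.651],[60,37.7,-1.4,178.9,0.001,0.001,-0.651],[14,37.7,-1.4,178.9,0.001,0.001,-0.651],[14,37.7,-1.4,178.9,0.001,0.001,-0.651]]
```

{"method": "servo_tool", "body": {"rows": [[[60, 9.4, 0, 20, 0, 0, -0.16], [60, 19, -0.6, 40, 0, 0, -0.33], [60, 28, -1, 60, 0, 0, -0.49], [60, 37.6, -1.2, 80, 0, 0, -0.65], [60, 37.6, -1.3, 105, 0, 0, -0.65], [60, 37.6, -1.3, 130, 0, 0, -0.65], [60, 37.6, -1.4, 155, 0, 0, -0.65], [60, 37.6, -1.4, 180, 0, 0, -0.65], [60, 37.6, -1.4, 180, 0, 0, -0.65], [14, 37.6, -1.4, 180, 0, 0, -0.65]]]}}

```text
clock: 10.55
position: [417.0, 311.2, 41.5]
ee_rot: [0.953, 0.304, 0.001, -0.0]
contact_force: [0.7, -0.5, 1.2]
gripper_width: 43.1
grasp_force: 0.0
```

{"method": "servo_tool", "body": {"rows": [[[10, 0, 0, 0, 0, 0, 0], [10, 0, 0, 0, 0, 0, 0], [10, 0, 0, 0, 0, 0, 0], [10, 0, 0, 0, 0, 0, 0]]]}}

```text
clock: 11.05
position: [416.6, 312.0, 41.8]
ee_rot: [0.952, 0.305, 0.001, -0.0]
contact_force: [0.5, -0.6, 5.0]
gripper_width: 19.2
grasp_force: 62.9
```

```bash
python3 - <<'E'
from h import *
z=state()[1]
rows([(10,z[0],z[1],z[2]+25,35.5,2),(10,440,440,z[2]+25,35.5,5),(10,440,440,z[2]+1.5,35.5,3)])
E
```

```text
from [416.6 312.   41.8] 35.5 j6 1.23 t 11.1
[[10,0.0,0.0,-12.5,0.0,-0.002,0.0],[10,0.0,0.0,-25.0,0.0,-0.002,0.0],[10,18.7,-18.1,-25.0,0.0,-0.002,0.0],[10,37.4,-36.2,-24.9,0.0,-0.002,0.0],[10,56.1,-54.4,-24.9,0.0,-0.002,0.0],[10,74.8,-72.5,-24.8,0.0,-0.002,0.0],[10,93.5,-90.6,-24.8,0.0,-0.002,0.0],[10,93.5,-90.6,-17.0,0.0,-0.002,0.0],[10,93.4,-90.6,-9.1,0.0,-0.002,0.0],[10,93.4,-90.6,-1.3,0.0,-0.002,0.0]]
```

{"method": "servo_tool", "body": {"rows": [[[10, 0, 0, -12, 0, 0, 0], [10, 0, 0, -25, 0, 0, 0], [10, 16, -15, -25, 0, 0, 0], [10, 35, -34, -25, 0, 0, 0], [10, 56, -54, -25, 0, 0, 0], [10, 76, -74, -25, 0, 0, 0], [10, 93, -90, -25, 0, 0, 0], [10, 93, -90, -16, 0, 0, 0], [10, 93, -90, -7, 0, 0, 0], [10, 93, -90, -1, 0, 0, 0]]]}}

```text
clock: 12.3
position: [438.9, 437.2, 41.8]
ee_rot: [0.952, 0.305, -0.001, 0.001]
contact_force: [-10.2, -4.7, 24.7]
gripper_width: 19.6
grasp_force: 65.2
```

{"method": "servo_tool", "body": {"rows": [[[10, 0, 0, 0.5, 0, 0, 0], [30, 0, 0, 0.5, 0, 0, 0], [60, 0, 0, 0.5, 0, 0, 0], [60, 0, 0, 0.5, 0, 0, 0], [60, 0, 0, -40, 0, 0, 0], [85, 0, 0, -90, 0, 0, 0.16], [85, 0, 0, -130, 0, 0, 0.32]]]}}

```text
clock: 13.18
position: [439.9, 438.9, 173.9]
ee_rot: [0.989, 0.147, 0.001, -0.001]
contact_force: [0.9, 0.7, -0.1]
gripper_width: 84.8
grasp_force: 0.0
```

```bash
python3 - <<'E'
from h import *
rows([(85,560,330,170,0,5),(85,500,313,170,0,2)])
E
```

```text
from [439.9 438.9 173.9] 16.9 j6 0.82 t 13.2
[[85,16.7,27.8,0.8,-0.001,-0.001,0.059],[85,33.4,55.6,1.6,-0.001,-0.001,0.118],[85,50.1,83.4,2.3,-0.001,-0.001,0.176],[85,66.7,111.2,3.1,-0.001,-0.001,0.235],[85,83.4,139.0,3.9,-0.001,-0.001,0.294],[85,52.2,138.5,3.9,-0.001,-0.001,0.294],[85,21.1,137.9,3.8,-0.001,-0.001,0.294]]
```

{"method": "servo_tool", "body": {"rows": [[[85, 17, 28, -6, 0, 0, 0.06], [85, 22, 70, -12, 0, 0, 0.12], [85, 22, 105, -18, 0, 0, 0.18], [85, 22, 138, -26, 0, 0, 0.295], [85, 22, 138, -26, 0, 0, 0.295], [85, 22, 138, -26, 0, 0, 0.295]]]}}

```text
clock: 13.92
position: [501.2, 313.4, 197.7]
ee_rot: [1.0, 0.002, -0.0, -0.0]
contact_force: [0.3, 0.4, -0.5]
gripper_width: 85.0
grasp_force: 0.0
```

```bash
python3 - <<'E'
from h import *
p,im=wrist("w5"); np.save("p5.npy",p,allow_pickle=True); print(state()[1],state()[3])
h=cv2.cvtColor(im,cv2.COLOR_BGR2HSV);m=((h[...,0]<19)&(h[...,1]>135)&(h[...,2]>110)).astype(np.uint8)
m=cv2.morphologyEx(m,cv2.MORPH_OPEN,np.ones((2,2)));n,l,s,c=cv2.connectedComponentsWithStats(m)
for i in range(1,n):
    if s[i,4]<150: continue
    q=onz(p,cv2.convexHull(np.argwhere(l==i)[:,::-1].astype(np.int32))[:,0],0)[:,:2]; v=np.linalg.lstsq(np.c_[2*q,np.ones(len(q))],(q**2).sum(1),rcond=None)[0]; r=np.linalg.norm(q-v[:2],axis=1)
    print("pad",c[i],v[:2].round(1),r.min().round(1),r.max().round(1))
u=proj(p,[[603,313,107]])[0].round().astype(int);print(u)
x0,y0=max(0,u[0]-50),max(0,u[1]-60);print(x0,y0);cv2.imwrite("pics/w5c.png",cv2.resize(im[y0:y0+120,x0:x0+110],None,fx=5,fy=5,interpolation=cv2.INTER_CUBIC))
E
```

```text
[501.03320942 313.75017436 197.50829994] 0.30072568928245336
pad [253.16100366  87.38107684] [603.5 311.7] 44.4 45.1
pad [229.16113744 235.82227488] [419.1 344.7] 11.9 22.2
[255  71]
205 11
```

View pics/w5c.png

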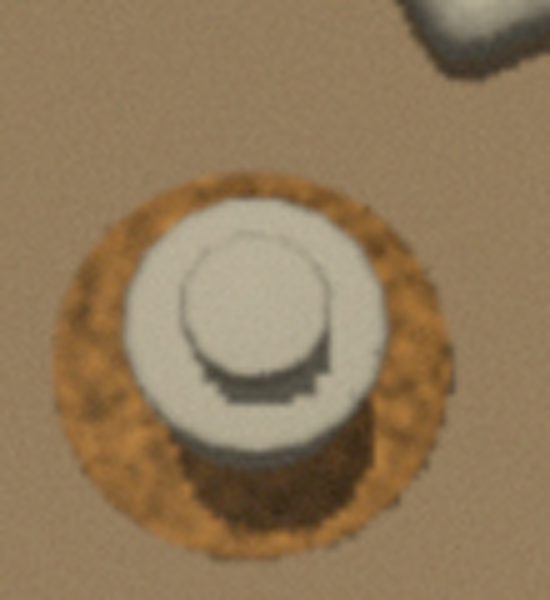

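The bottle's cap is centred at crop (255,303), image pixel (256,71.6), on pad_a. Its shoulder is centred at crop (256,322).

```bash
python3 - <<'E'
from h import *
p=np.load("p5.npy",allow_pickle=True).item()
b=onz(p,[[256,71.6]],107)[0];print(b,onz(p,[[256.2,75.4]],85))
rows([(85,603,311.5,160,0,3),(80,603,311.5,44,0,5),(30,603,311.5,44,0,2)])
E
```

```text
[602.43298716 312.19714091 107.        ] [[602.3112016  311.88907099  85.        ]]
from [501.  313.8 197.5] 0.3 j6 0.74 t 14.0
[[85,34.0,0.9,12.5,0.0,0.0,0.002],[85,68.0,1.9,25.0,0.0,0.0,0.003],[85,102.0,2.8,37.5,0.0,0.0,0.005],[80,102.0,2.8,60.7,0.0,0.0,0.005],[80,102.0,2.8,83.9,0.0,0.0,0.005],[80,102.0,2.8,107.1,0.0,0.0,0.005],[80,102.0,2.8,130.3,0.0,0.0,0.005],[80,102.0,2.8,153.5,0.0,0.0,0.005],[30,102.0,2.8,153.5,0.0,0.0,0.005],[30,102.0,2.8,153.5,0.0,0.0,0.005]]
```

{"method": "servo_tool", "body": {"rows": [[[85, 34, 1, 12, 0, 0, 0], [85, 68, 1.5, 20, 0, 0, 0], [85, 101.5, 2, 35, 0, 0, 0], [80, 101.5, 2, 60, 0, 0, 0], [80, 101.5, 2, 84, 0, 0, 0], [80, 101.5, 2, 107, 0, 0, 0], [80, 101.5, 2, 130, 0, 0, 0], [80, 101.5, 2, 152, 0, 0, 0], [80, 101.5, 2, 152, 0, 0, 0], [40, 101.5, 2, 152, 0, 0, 0]]]}}

```text
clock: 15.22
position: [603.1, 312.6, 46.4]
ee_rot: [1.0, 0.003, 0.001, -0.0]
contact_force: [1.1, -0.8, -0.2]
gripper_width: 64.0
grasp_force: 0.0
```

{"method": "servo_tool", "body": {"rows": [[[30, 0, 0, 0, 0, 0, 0], [30, 0, 0, 0, 0, 0, 0], [30, 0, 0, 0, 0, 0, 0], [30, 0, 0, 0, 0, 0, 0]]]}}

```text
clock: 15.72
position: [603.6, 312.5, 47.3]
ee_rot: [1.0, 0.002, 0.001, -0.001]
contact_force: [0.1, 1.4, 5.7]
gripper_width: 44.8
grasp_force: 61.5
```

```bash
python3 - <<'E'
from h import *
P=state()[1];b=np.array([602.4,312]);t=np.array([419.3,311.8])+P[:2]-b;t[1]=311.8
print(t);rows([(30,P[0],P[1],P[2]+25,0,2),(30,*t,P[2]+25,0,6),(30,*t,P[2]+1.5,0,2)])
E
```

```text
[420.48196956 311.8       ]
from [603.6 312.5  47.3] 0.3 j6 0.86 t 15.7
[[30,0.0,0.0,-12.5,-0.002,-0.003,0.002],[30,0.1,0.0,-25.0,-0.002,-0.003,0.005],[30,-30.5,-0.1,-25.1,-0.002,-0.003,0.005],[30,-61.0,-0.1,-25.2,-0.002,-0.003,0.005],[30,-91.5,-0.1,-25.2,-0.002,-0.003,0.005],[30,-122.0,-0.2,-25.3,-0.002,-0.003,0.005],[30,-152.5,-0.2,-25.4,-0.002,-0.003,0.005],[30,-183.0,-0.2,-25.5,-0.002,-0.003,0.005],[30,-183.1,-0.2,-13.7,-0.002,-0.003,0.005],[30,-183.1,-0.2,-2.0,-0.002,-0.003,0.005]]
```

{"method": "servo_tool", "body": {"rows": [[[30, 0, 0, -12, 0, 0, 0], [30, 0, 0, -25, 0, 0, 0], [30, -20, 0, -25, 0, 0, 0], [30, -50, 0, -25, 0, 0, 0], [30, -85, 0, -25, 0, 0, 0], [30, -120, 0, -25, 0, 0, 0], [30, -155, 0, -25, 0, 0, 0], [30, -176, 0, -25, 0, 0, 0], [30, -183, 0, -25, 0, 0, 0], [30, -183, 0, -25, 0, 0, 0]]]}}

```text
clock: 16.98
position: [420.0, 311.2, 71.3]
ee_rot: [1.0, 0.002, 0.0, -0.0]
contact_force: [-0.5, -0.5, -1.0]
gripper_width: 45.1
grasp_force: 61.3
```

{"method": "servo_tool", "body": {"rows": [[[30, 0, 0, 12, 0, 0, 0], [30, 0, 0, 20, 0, 0, 0], [30, 0, 0, 22.5, 0, 0, 0], [30, 0, 0, 22.5, 0, 0, 0]]]}}

```text
clock: 17.48
position: [419.9, 310.8, 47.9]
ee_rot: [1.0, 0.002, -0.0, 0.0]
contact_force: [1.0, -0.4, -1.1]
gripper_width: 44.4
grasp_force: 61.4
```

{"method": "servo_tool", "body": {"rows": [[[30, -0.5, -0.5, 1.5, 0, 0, 0], [30, -0.5, -0.5, 1.5, 0, 0, 0], [60, -0.5, -0.5, 1.5, 0, 0, 0], [80, -0.5, -0.5, 1.5, 0, 0, 0], [80, -0.5, -0.5, 1.5, 0, 0, 0], [80, -0.5, -0.5, -40, 0, 0, 0], [85, -0.5, -0.5, -90, 0, 0, 0], [85, -30, -40, -145, 0, 0, 0], [85, -50, -60, -165, 0, 0, 0], [85, -50, -60, -165, 0, 0, 0]]]}}

```text
clock: 18.73
position: [369.1, 373.2, 216.1]
ee_rot: [1.0, 0.004, 0.002, -0.003]
contact_force: [0.3, -0.3, -0.8]
gripper_width: 85.2
grasp_force: 0.0
```

```bash
python3 - <<'E'
from h import *
p,im=wrist("w6"); np.save("p6.npy",p,allow_pickle=True); print(state()[1],state()[3])
u=proj(p,[[419,312,107],[439,438,77]]);print(u)
y0,x0=20,140;cv2.imwrite("pics/w6c.png",cv2.resize(im[20:190,140:340],None,fx=3.5,fy=3.5,interpolation=cv2.INTER_CUBIC))
E
```

```text
[368.92333569 371.52407985 214.13327641] 0.341458405225296
[[325.89401847 136.81189625]
 [187.56914414 113.03573515]]
```

View pics/w6c.png

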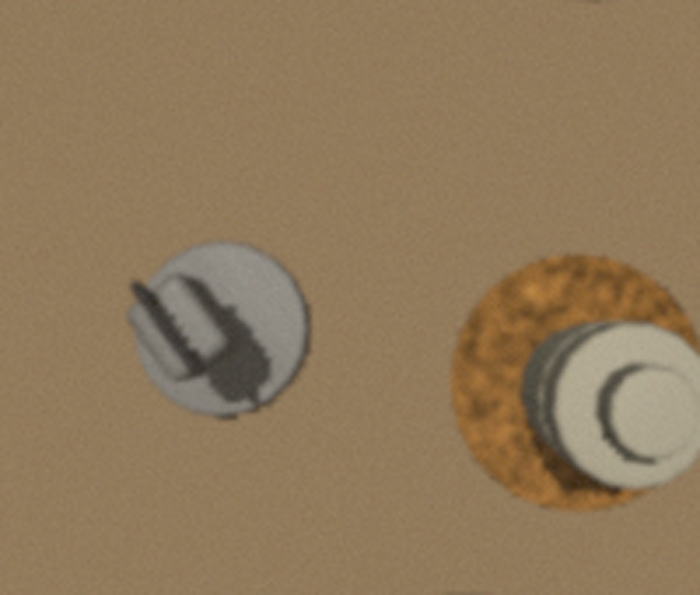

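Both stand upright. In the crop the holder's foot is at (223,328) and its block is around (180,327), and the bottle's cap is at (653,412) over pad_b.

```bash
python3 - <<'E'
from h import *
p=np.load("p6.npy",allow_pickle=True).item();f=lambda x,y:[140+x/3.5,20+y/3.5]
print("bottle",onz(p,[f(653,412)],107),onz(p,[f(633,406)],85),"foot",onz(p,[f(223,328)],10))
c=onz(p,[f(180,274),f(229,345),f(180,381),f(128,315)],77)[:,:2];d=c[0]-c[1];print(c.mean(0),np.degrees(np.arctan2(d[1],d[0])))
b=onz(p,[f(137,288),f(203,373)],89)[:,:2];d=b[0]-b[1];print(b.mean(0),np.degrees(np.arctan2(d[1],d[0])))
rows([(60,439,438,140,35.5,4),(60,439,438,41.5,35.5,4)])
E
```

```text
bottle [[418.23683049 311.36157295 107.        ]] [[418.14848452 311.63304682  85.        ]] foot [[438.4529408  433.89547051  10.        ]]
[438.0711959  434.50348586] 34.11216367829007
[437.61393328 434.36563292] 37.32043188434284
from [368.9 371.5 214.1] 0.3 j6 0.48 t 18.8
[[60,17.6,-16.5,18.6,-0.002,-0.001,-0.153],[60,35.2,-33.0,37.2,-0.002,-0.001,-0.307],[60,52.8,-49.4,55.7,-0.002,-0.001,-0.46],[60,70.4,-65.9,74.3,-0.002,-0.001,-0.614],[60,70.4,-65.9,98.9,-0.002,-0.001,-0.614],[60,70.4,-65.8,123.6,-0.002,-0.001,-0.614],[60,70.4,-65.7,148.2,-0.002,-0.001,-0.614],[60,70.4,-65.7,172.8,-0.002,-0.001,-0.614]]
```

{"method": "servo_tool", "body": {"rows": [[[60, 17, -16, 18, 0, 0, -0.15], [60, 35, -32, 37, 0, 0, -0.31], [60, 53, -48, 56, 0, 0, -0.46], [60, 70, -64, 74, 0, 0, -0.615], [60, 70, -64, 99, 0, 0, -0.615], [60, 70, -64, 124, 0, 0, -0.615], [60, 70, -64, 148, 0, 0, -0.615], [60, 70, -64, 172, 0, 0, -0.615], [60, 70, -64, 172, 0, 0, -0.615], [20, 70, -64, 172, 0, 0, -0.615]]]}}

```text
clock: 20.02
position: [439.7, 434.6, 41.3]
ee_rot: [0.953, 0.304, -0.0, 0.0]
contact_force: [0.1, 0.3, 0.7]
gripper_width: 42.7
grasp_force: 0.0
```

{"method": "servo_tool", "body": {"rows": [[[10, 0, 0, 0, 0, 0, 0], [10, 0, 0, 0, 0, 0, 0], [10, 0, 0, 0, 0, 0, 0], [10, 0, 0, 0, 0, 0, 0]]]}}

```text
clock: 20.52
position: [439.6, 435.6, 42.3]
ee_rot: [0.952, 0.305, 0.001, -0.0]
contact_force: [0.4, -0.3, 3.9]
gripper_width: 19.3
grasp_force: 63.0
```

```bash
python3 - <<'E'
from h import *
P=state()[1];print(state()[3])
rows([(10,P[0],P[1],P[2]+30,35.5,2),(10,560,390,P[2]+30,35.5,5),(10,603.4,311.7,P[2]+30,35.5,3)])
E
```

```text
35.507794034587434
from [439.6 435.6  42.3] 35.5 j6 1.15 t 20.5
[[10,0.0,0.0,-15.0,0.0,-0.002,0.0],[10,0.1,0.0,-30.0,0.0,-0.002,0.0],[10,14.4,21.4,-30.0,0.0,-0.002,0.0],[10,28.7,42.8,-30.0,0.0,-0.002,0.0],[10,43.0,64.2,-29.9,0.0,-0.002,0.0],[10,57.3,85.6,-29.9,0.0,-0.002,0.0],[10,71.6,107.0,-29.9,0.0,-0.002,0.0],[10,68.2,136.7,-29.9,0.0,-0.002,0.0],[10,64.8,166.3,-30.0,0.0,-0.002,0.0],[10,61.4,196.0,-30.0,0.0,-0.002,0.0]]
```

{"method": "servo_tool", "body": {"rows": [[[10, 0, 0, -15, 0, 0, 0], [10, 0, 0, -30, 0, 0, 0], [10, 14, 20, -30, 0, 0, 0], [10, 28, 43, -30, 0, 0, 0], [10, 43, 70, -30, 0, 0, 0], [10, 57, 105, -30, 0, 0, 0], [10, 62.5, 140, -30, 0, 0, 0], [10, 62.5, 170, -30, 0, 0, 0], [10, 62.5, 188, -30, 0, 0, 0], [10, 62.5, 195.5, -30, 0, 0, 0]]]}}

```text
clock: 21.78
position: [603.9, 311.4, 71.7]
ee_rot: [0.953, 0.304, 0.0, -0.0]
contact_force: [-0.4, -0.5, -2.1]
gripper_width: 19.4
grasp_force: 62.2
```

{"method": "servo_tool", "body": {"rows": [[[10, 0, 0, 0, 0, 0, 0], [10, 0, 0, 12, 0, 0, 0], [10, 0, 0, 22, 0, 0, 0], [10, 0, 0, 26, 0, 0, 0], [10, 0, 0, 28, 0, 0, 0], [10, 0, 0, 28, 0, 0, 0]]]}}

```text
clock: 22.52
position: [603.6, 312.2, 43.3]
ee_rot: [0.952, 0.305, 0.0, 0.0]
contact_force: [-0.1, -0.2, -0.9]
gripper_width: 19.3
grasp_force: 62.2
```

{"method": "servo_tool", "body": {"rows": [[[10, 0, 0, 1.4, 0, 0, 0], [10, 0, 0, 1.4, 0, 0, 0], [40, 0, 0, 1.4, 0, 0, 0], [60, 0, 0, 1.4, 0, 0, 0], [60, 0, 0, 1.4, 0, 0, 0], [60, 0, 0, -40, 0, 0, 0], [60, 0, 0, -90, 0, 0, 0], [60, 0, 0, -150, 0, 0, 0], [60, 0, 0, -200, 0, 0, 0.1]]]}}

```text
clock: 23.65
position: [603.8, 312.1, 246.2]
ee_rot: [0.967, 0.255, 0.001, -0.0]
contact_force: [-0.1, -0.2, 0.7]
gripper_width: 60.0
grasp_force: 0.0
```

```bash
python3 - <<'E'
from h import *
rows([(60,550,150,260,-5,4),(60,530,100,300,-90,8)])
E
```

```text
from [603.8 312.1 246.2] 29.6 j6 1.37 t 23.6
[[60,-31.7,28.6,-3.5,0.0,-0.002,0.151],[60,-63.4,57.2,-7.0,0.0,-0.002,0.302],[60,-95.1,85.7,-10.5,-0.001,-0.002,0.453],[60,-126.8,114.3,-14.1,-0.001,-0.002,0.604],[60,-132.0,118.5,-19.1,-0.001,-0.002,0.789],[60,-137.3,122.7,-24.1,-0.001,-0.002,0.975],[60,-142.5,126.9,-29.1,-0.001,-0.002,1.16],[60,-147.8,131.1,-34.1,-0.002,-0.002,1.346],[60,-153.0,135.3,-39.1,-0.002,-0.002,1.531],[60,-158.3,139.5,-44.1,-0.002,-0.002,1.717],[60,-163.5,143.7,-49.1,-0.002,-0.001,1.902],[60,-168.8,147.9,-54.1,-0.002,-0.001,2.087]]
```

{"method": "servo_tool", "body": {"rows": [[[60, -32, 29, -5, 0, 0, 0.17], [60, -63, 57, -10, 0, 0, 0.35], [60, -95, 85, -15, 0, 0, 0.52], [60, -127, 114, -20, 0, 0, 0.7], [60, -132, 118, -25, 0, 0, 0.87], [60, -137, 122, -30, 0, 0, 1.05], [60, -142, 127, -35, 0, 0, 1.22], [60, -150, 133, -40, 0, 0, 1.4], [60, -155, 138, -45, 0, 0, 1.57], [60, -160, 142, -50, 0, 0, 1.75]]]}}

```text
clock: 24.9
position: [534.9, 109.0, 293.6]
ee_rot: [0.815, -0.58, 0.0, -0.0]
contact_force: [-0.5, -0.7, -0.4]
gripper_width: 60.1
grasp_force: 0.0
```

{"method": "servo_tool", "body": {"rows": [[[60, 0, 0, 0, 0, 0, 0.17], [60, 0, 0, 0, 0, 0, 0.34], [60, 0, 0, 0, 0, 0, 0.34], [60, 0, 0, 0, 0, 0, 0.34], [60, 0, 0, 0, 0, 0, 0.34]]]}}

```text
clock: 25.52
position: [535.1, 109.4, 293.3]
ee_rot: [0.708, -0.707, 0.0, 0.0]
contact_force: [0.2, -0.0, -0.1]
gripper_width: 60.1
grasp_force: 0.0
```

```bash
python3 - <<'E'
from h import *
p,im=wrist("w7"); np.save("p7.npy",p,allow_pickle=True); print(state()[1],state()[3])
E
```

```text
[535.12490032 109.3947443  293.30772567] -89.93975781968439
```

View pics/w7.png

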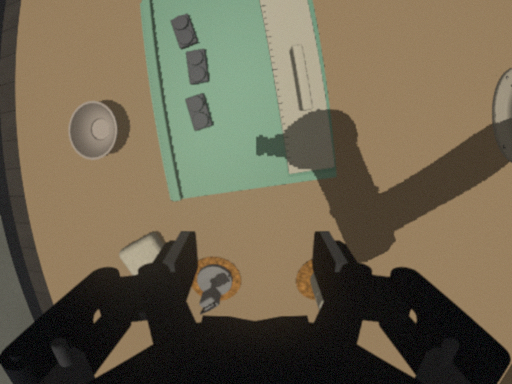

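The view confirms three cases, at (183,31), (197,67) and (198,112). The ruler's grip runs from (297,46) to (306,108), and the bowl, soap, holder and bottle are all in place.

```bash
cat >> h.py <<'E'
def line(q): # fit -> point, dir
    v=cv2.fitLine(q.astype(np.float32),cv2.DIST_HUBER,0,.01,.01).ravel();return v[2:],v[:2]
def grn(im):
    h=cv2.cvtColor(im,cv2.COLOR_BGR2HSV);return (h[...,0]>42)&(h[...,0]<85)&(h[...,1]>35)&(h[...,2]>50)
def T(a,o): # world->tray
    a=np.radians(a);return lambda X:(np.atleast_2d(X)[:,:2]-o)@np.array([[np.cos(a),-np.sin(a)],[np.sin(a),np.cos(a)]])
E
python3 - <<'E'
from h import *
p=np.load("p7.npy",allow_pickle=True).item();im=cv2.imread("pics/w7.png");g=grn(im)
# front edge: rightmost green per row ; +y edge: lowest green per column
F=np.array([[np.where(g[v])[0].max()+.5,v] for v in range(5,100)]);N=np.array([[u,np.where(g[:,u])[0].max()+.5] for u in range(195,240)])
L=np.array([[np.where(g[v])[0].min(),v] for v in range(5,180)])
for n,q,z in(("front",F,0),("yedge",N,0),("lipouter",L,12)):
    P,d=line(onz(p,q,z)[:,:2]);print(n,P.round(1),np.degrees(np.arctan2(d[1],d[0])).round(2))
pt=arm.camera_params("top");it=cv2.imread("pics/top0.png");gt=cv2.morphologyEx(grn(it).astype(np.uint8),cv2.MORPH_OPEN,np.ones((3,3)))
b=max(blobs(gt,300),key=lambda b:b[1]);print("top",onz(pt,cv2.boxPoints(b[2]),3).round(1)[:,:2].tolist())
h=cv2.cvtColor(im,cv2.COLOR_BGR2GRAY);m=(h<75).astype(np.uint8);m[140:]=0;m[:,:155]=0;m[:,250:]=0
for c,a,r in blobs(m,150):
    q=onz(p,cv2.boxPoints(r),10)[:,:2];e=q[1]-q[0];f=q[2]-q[1];l=e if np.linalg.norm(e)>np.linalg.norm(f) else f
    print("case",a,q.mean(0).round(1),np.linalg.norm(e).round(),np.linalg.norm(f).round(),(np.degrees(np.arctan2(l[1],l[0]))%180).round(1))
G=onz(p,[[297,46],[306,108]],43);d=G[0]-G[1];print("grip",G.mean(0).round(1),np.linalg.norm(d),np.degrees(np.arctan2(d[1],d[0])))
print("blade end",onz(p,[[288,173],[333,165]],7).round(1))
cv2.imwrite("pics/w7c.png",cv2.resize(im[0:200,140:340],None,fx=3,fy=3,interpolation=cv2.INTER_CUBIC))
E
```

```text
front [438.2 -55.5] -81.67
yedge [593.8 160.5] 8.2
lipouter [688.3   3.3] -81.62
top [[663.4, 174.2], [711.1, -149.1], [455.4, -181.3], [411.0, 131.7]]
grip [474.4  -9.6  43. ] 84.92789306042228 -81.76710761973104
blade end [[486.7 127.7   7. ]
 [418.6 114.8   7. ]]
```

View pics/w7c.png

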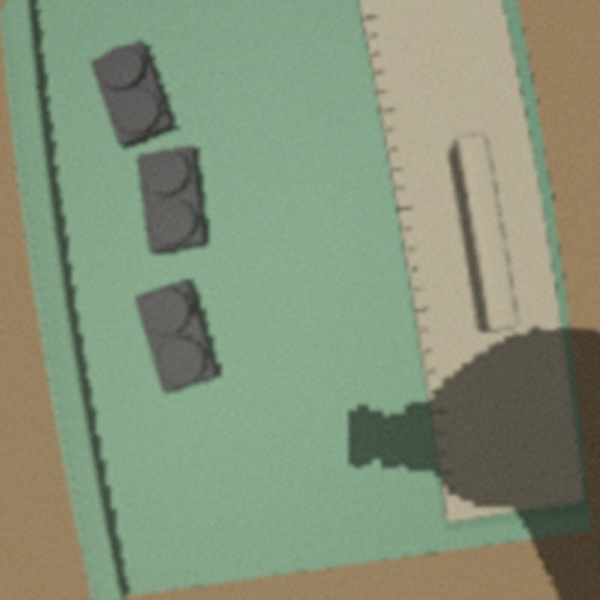

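The crop shows the cases at about (133,93), (173,199) and (178,336), and the grip's top face centred at about (487,232). The tray axis is at 8.3°, so I'll grasp the ruler at yaw -81.7.

```bash
python3 - <<'E'
from h import *
rows([(45,474.4,-10,120,-81.7,4),(45,474.4,-10,13,-81.7,5)])
E
```

```text
from [535.1 109.4 293.3] -89.9 j6 -0.5 t 25.6
[[45,29.8,15.2,43.3,0.0,0.0,-0.036],[45,59.7,30.4,86.7,0.0,0.0,-0.072],[45,89.5,45.6,130.0,0.0,0.0,-0.108],[45,119.3,60.8,173.3,0.0,0.0,-0.144],[45,119.3,60.8,194.7,0.0,0.0,-0.144],[45,119.3,60.8,216.1,0.0,0.0,-0.144],[45,119.3,60.8,237.5,0.0,0.0,-0.144],[45,119.3,60.8,258.9,0.0,0.0,-0.144],[45,119.3,60.8,280.3,0.0,0.0,-0.144]]
```

{"method": "servo_tool", "body": {"rows": [[[45, 30, 15, 43, 0, 0, -0.036], [45, 60, 30, 87, 0, 0, -0.072], [45, 90, 46, 130, 0, 0, -0.108], [45, 119, 61, 173, 0, 0, -0.144], [45, 119, 61, 200, 0, 0, -0.144], [45, 119, 61, 230, 0, 0, -0.144], [45, 119, 61, 255, 0, 0, -0.144], [45, 119, 61, 270, 0, 0, -0.144], [45, 119, 61, 280, 0, 0, -0.144], [45, 119, 61, 280, 0, 0, -0.144]]]}}

```text
clock: 26.82
position: [474.0, -9.7, 12.9]
ee_rot: [0.756, -0.654, -0.0, 0.0]
contact_force: [-0.4, -0.2, 0.0]
gripper_width: 44.9
grasp_force: 0.0
```

{"method": "servo_tool", "body": {"rows": [[[4, 0, 0, 0, 0, 0, 0], [4, 0, 0, 0, 0, 0, 0], [4, 0, 0, 0, 0, 0, 0], [4, 0, 0, 0, 0, 0, 0]]]}}

```text
clock: 27.32
position: [474.7, -9.5, 14.1]
ee_rot: [0.756, -0.654, 0.0, -0.001]
contact_force: [-1.0, 0.3, 5.7]
gripper_width: 13.4
grasp_force: 60.0
```

```bash
python3 - <<'E'
from h import *
s,P,R,y=state();print(P,y);print(R.as_matrix().round(4));a=np.radians(8.3);print("u",P[0]*np.cos(a)+P[1]*np.sin(a)-565.6)
# check cases with top camera before pushing
E
```

```text
[474.68029213  -9.46861584  14.13315628] -81.7213710540888
[[ 1.440e-01 -9.896e-01  1.400e-03]
 [-9.896e-01 -1.440e-01  3.000e-04]
 [-1.000e-04 -1.500e-03 -1.000e+00]]
u -97.25846278545691
```

{"method": "servo_tool", "body": {"rows": [[[4, 0, 0, -2, 0, 0, 0], [4, 0, -6, -2, 0, 0, 0], [4, 0, -14, -2, 0, 0, 0], [4, 0, -22, -2, 0, 0, 0], [4, 0, -30, -2, 0, 0, 0], [4, 0, -38, -2, 0, 0, 0], [4, 0, -46, -2, 0, 0, 0], [4, 0, -54, -2, 0, 0, 0], [4, 0, -62, -2, 0, 0, 0], [4, 0, -70, -2, 0, 0, 0]]]}}

```text
clock: 28.58
position: [543.9, 0.5, 15.3]
ee_rot: [0.756, -0.654, -0.0, 0.0]
contact_force: [0.6, -0.4, -1.2]
gripper_width: 13.0
grasp_force: 59.0
```

{"method": "servo_tool", "body": {"rows": [[[4, 0, -6, 0, 0, 0, 0], [4, 0, -12, 0, 0, 0, 0], [4, 0, -18, 0, 0, 0, 0], [4, 0, -24, 0, 0, 0, 0], [4, 0, -30, 0, 0, 0, 0], [4, 0, -36, 0, 0, 0, 0], [4, 0, -42, 0, 0, 0, 0], [4, 0, -48, 0, 0, 0, 0], [4, 0, -53, 0, 0, 0, 0], [4, 0, -57, 0, 0, 0, 0]]]}}

```text
clock: 29.82
position: [600.1, 8.6, 15.3]
ee_rot: [0.756, -0.654, -0.0, 0.0]
contact_force: [-0.5, -1.3, -0.8]
gripper_width: 12.9
grasp_force: 59.0
```

```bash
python3 - <<'E'
from h import *
s,P,R,y=state();a=np.radians(8.3);print(P,y,"u",P[0]*np.cos(a)+P[1]*np.sin(a)-565.6,s["contact_force"],s["wrist_torque"])
im=arm.get_image("top");cv2.imwrite("pics/t1.png",im[:,:,::-1])
p,w=wrist("w8");np.save("p8.npy",p,allow_pickle=True)
E
```

```text
[600.08235249   8.62221687  15.27909282] -81.75084197683671 u 29.441633820679954 [-0.45528883 -1.29050794 -0.81656885] [-0.0054319   0.26712797 -0.07232801]
```

View pics/w8.png

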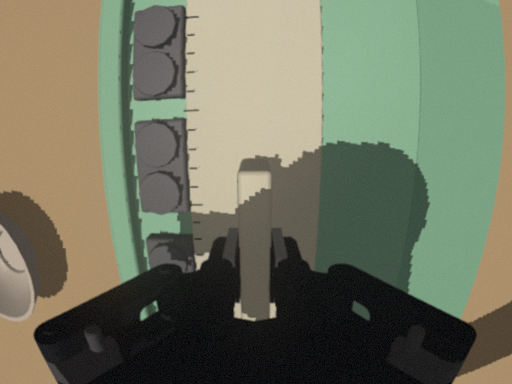

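The three cases are aligned along the ruler's edge, with a small gap left to the lip at (128,150). I'll push on slowly and watch the force.

{"method": "servo_tool", "body": {"rows": [[[4, 0, -2, 0, 0, 0, 0], [4, 0, -4, 0, 0, 0, 0], [4, 0, -5, 0, 0, 0, 0], [4, 0, -6, 0, 0, 0, 0], [4, 0, -7, 0, 0, 0, 0], [4, 0, -7, 0, 0, 0, 0]]]}}

```text
clock: 30.68
position: [606.7, 9.6, 15.3]
ee_rot: [0.756, -0.654, -0.0, 0.0]
contact_force: [-1.1, 0.1, -1.2]
gripper_width: 12.9
grasp_force: 59.0
```

```bash
python3 - <<'E'
from h import *
s,P,R,y=state();a=np.radians(8.3);print(P,y,"u",P[0]*np.cos(a)+P[1]*np.sin(a)-565.6,s["contact_force"],s["wrist_torque"])
p,im=wrist("w9");np.save("p9.npy",p,allow_pickle=True)
g=cv2.cvtColor(im,cv2.COLOR_BGR2GRAY)
for v in(25,80,150,190): print(v,g[v,100:200:3].tolist())
for v in (40,170):print(proj(p,onz(p,[[150,v]],0)))
E
```

```text
[606.73488601   9.62530431  15.29098531] -81.7627389766103 u 36.16928919758891 [-1.11059116  0.07003981 -1.2221466 ] [ 0.0053013   0.20855266 -0.0657996 ]
25 [147, 146, 143, 160, 154, 159, 156, 159, 156, 157, 132, 84, 101, 98, 100, 97, 101, 96, 102, 101, 102, 102, 104, 100, 105, 54, 76, 88, 58, 189, 189, 191, 188, 190]
80 [146, 147, 154, 150, 158, 160, 159, 158, 158, 149, 105, 87, 100, 101, 105, 103, 104, 103, 104, 105, 105, 109, 105, 107, 87, 53, 109, 83, 61, 190, 189, 189, 189, 191]
150 [148, 145, 147, 151, 153, 158, 158, 157, 156, 156, 148, 99, 94, 102, 108, 105, 100, 101, 103, 101, 103, 103, 106, 105, 107, 79, 72, 105, 75, 119, 153, 158, 179, 188]
190 [147, 145, 149, 148, 147, 153, 161, 156, 159, 156, 159, 155, 111, 91, 103, 101, 102, 102, 99, 102, 103, 104, 103, 101, 107, 107, 84, 58, 97, 64, 164, 190, 186, 187]
[[150.  40.]]
[[150. 170.]]
```

{"method": "servo_tool", "body": {"rows": [[[4, 0, -1, 0, 0, 0, 0], [4, 0, -2, 0, 0, 0, 0], [4, 0, -2, 0, 0, 0, 0]]]}}

```text
clock: 31.1
position: [607.2, 9.7, 14.9]
ee_rot: [0.756, -0.655, -0.001, 0.001]
contact_force: [-5.7, 1.8, 1.6]
gripper_width: 12.9
grasp_force: 59.3
```

{"method": "servo_tool", "body": {"rows": [[[4, 0, -1, 0, 0, 0, 0], [4, 0, -1, 0, 0, 0, 0]]]}}

```text
clock: 31.35
position: [607.3, 9.6, 14.8]
ee_rot: [0.756, -0.655, -0.002, 0.002]
contact_force: [-6.1, 1.9, 1.6]
gripper_width: 13.2
grasp_force: 59.4
```

{"method": "servo_tool", "body": {"rows": [[[4, 0, -1.5, 0, 0, 0, 0], [4, 0, -2.5, 0, 0, 0, 0], [4, 0, -2.5, 0, 0, 0, 0]]]}}

```text
clock: 31.72
position: [607.4, 9.6, 14.6]
ee_rot: [0.756, -0.655, -0.003, 0.004]
contact_force: [-11.1, 0.2, 6.2]
gripper_width: 12.9
grasp_force: 60.1
```

```bash
python3 - <<'E'
from h import *
s,P,R,y=state();a=np.radians(8.3);print(P,y,"u",P[0]*np.cos(a)+P[1]*np.sin(a)-565.6,s["contact_force"],s["wrist_torque"])
print(R.as_matrix().round(4).tolist())
E
```

```text
[607.40214012   9.55008847  14.58313869] -81.83225537982173 u 36.81869647889607 [-11.11009686   0.18086672   6.19576296] [ 0.33121793  3.1330509  -0.30529256]
[[0.1421, -0.9898, -0.0105], [-0.9899, -0.1421, -0.0016], [0.0001, 0.0106, -0.9999]]
```

The ruler has stalled at 11 N against the lip, so the row is flush. I'll back straight off to the band.

{"method": "servo_tool", "body": {"rows": [[[4, 0, 4, 0, 0, 0, 0], [4, 0, 8, 0, 0, 0, 0], [4, 0, 16, 0, 0, 0, 0], [4, 0, 30, 0, 0, 0, 0], [4, 0, 50, 0, 0, 0, 0], [4, 0, 75, 0, 0, 0, 0], [4, 0, 100, 0, 0, 0, 0], [4, 0, 125, 0, 0, 0, 0], [4, 0, 143.5, 0, 0, 0, 0], [4, 0, 143.5, 0, 0, 0, 0]]]}}

```text
clock: 32.98
position: [468.7, -10.5, 15.6]
ee_rot: [0.756, -0.654, -0.0, 0.0]
contact_force: [0.0, 0.2, -1.4]
gripper_width: 13.4
grasp_force: 59.0
```

```bash
python3 - <<'E'
from h import *
s,P,R,y=state();a=np.radians(8.3);print(P,y,"u",P[0]*np.cos(a)+P[1]*np.sin(a)-565.6,s["contact_force"])
print(R.as_matrix().round(4).tolist())
E
```

```text
[468.69980492 -10.5281118   15.64919839] -81.73124229272034 u -103.32925392419179 [ 0.00573749  0.20333299 -1.40665857]
[[0.1438, -0.9896, -0.0004], [-0.9896, -0.1438, -0.0001], [0.0, 0.0004, -1.0]]
```

{"method": "servo_tool", "body": {"rows": [[[4, 0, -1.2, 0, 0, 0, 0], [4, 0, -1.2, 1.5, 0, 0, 0], [4, 0, -1.2, 2.2, 0, 0, 0], [4, 0, -1.2, 2.2, 0, 0, 0], [25, 0, -1.2, 2.2, 0, 0, 0], [45, 0, -1.2, 2.2, 0, 0, 0], [45, 0, -1.2, 0, 0, 0, 0], [45, 0, -1.2, -40, 0, 0, 0], [45, 0, -1.2, -90, 0, 0, 0], [45, 0, -1.2, -150, 0, 0, 0]]]}}

```text
clock: 34.22
position: [470.6, -10.3, 166.3]
ee_rot: [0.756, -0.654, -0.001, 0.001]
contact_force: [0.5, 0.5, -0.3]
gripper_width: 45.3
grasp_force: 0.0
```

```bash
python3 - <<'E'
from h import *
rows([(45,530,110,293,-85,5),(45,530,110,293,-85,2)])
E
```

```text
from [470.6 -10.3 166.3] -81.8 j6 -0.18 t 34.2
[[45,-22.1,-15.2,-25.4,0.002,0.0,0.011],[45,-44.2,-30.3,-50.8,0.002,0.0,0.023],[45,-66.3,-45.5,-76.2,0.002,0.0,0.034],[45,-88.4,-60.6,-101.6,0.002,0.0,0.045],[45,-110.5,-75.8,-127.0,0.002,0.0,0.057],[45,-110.5,-75.8,-127.0,0.002,0.0,0.057],[45,-110.5,-75.8,-127.0,0.002,0.0,0.057]]
```

{"method": "servo_tool", "body": {"rows": [[[45, -22, -22, -25, 0, 0, 0], [45, -44, -44, -50, 0, 0, 0], [45, -66, -66, -76, 0, 0, 0], [45, -90, -90, -100, 0, 0, 0], [45, -100, -100, -110, 0, 0, 0], [45, -100, -100, -110, 0, 0, 0], [45, -100, -100, -110, 0, 0, 0]]]}}

```text
clock: 35.1
position: [555.1, 102.7, 274.4]
ee_rot: [0.756, -0.655, -0.001, 0.001]
contact_force: [-0.1, -0.5, -0.5]
gripper_width: 44.9
grasp_force: 0.0
```

```bash
cat >> h.py <<'E'
def cases(p,im):
    t=T(8.3,np.array([565.6*np.cos(np.radians(8.3))+86.9*np.sin(np.radians(8.3)),565.6*np.sin(np.radians(8.3))-86.9*np.cos(np.radians(8.3))]))
    u=proj(p,[[x,y,5] for x,y in (t.__call__ and [(600,-10)])]) 
    h=cv2.cvtColor(im,cv2.COLOR_BGR2HSV)
    m=((h[...,2]<125)&(h[...,1]<45)).astype(np.uint8);m=cv2.morphologyEx(m,cv2.MORPH_CLOSE,np.ones((5,5)));m=cv2.morphologyEx(m,cv2.MORPH_OPEN,np.ones((3,3)))
    for c,a,r in blobs(m,60):
        q=t(onz(p,cv2.boxPoints(r),11));e=q[1]-q[0];f=q[2]-q[1];l=e if np.linalg.norm(e)>np.linalg.norm(f) else f
        if abs(q.mean(0)[0])<140 and abs(q.mean(0)[1])<160: print("obj tray",q.mean(0).round(1),np.linalg.norm(e).round(),np.linalg.norm(f).round(),(np.degrees(np.arctan2(l[1],l[0]))%180).round(1))
E
python3 - <<'E'
from h import *
p,im=wrist("w10");np.save("p10.npy",p,allow_pickle=True);print(state()[1])
cases(p,im)
print("before:");cases(np.load("p7.npy",allow_pickle=True).item(),cv2.imread("pics/w7.png"))
E
```

```text
[555.09160132 102.6077793  274.48098689]
obj tray [ 85.9 -92.8] 30.0 52.0 91.1
obj tray [ 86.5 -32. ] 30.0 51.0 90.2
obj tray [-95.3  57.5] 183.0 93.0 82.8
obj tray [86.  32.5] 30.0 50.0 91.1
before:
obj tray [ 46.7 -61.7] 36.0 112.0 99.1
obj tray [49.2 34.2] 29.0 50.0 97.8
obj tray [-97.5 100.4] 78.0 89.0 91.7
obj tray [-43.4  95.4] 17.0 13.0 172.1
```

The cases are measured at tray x = 85.9, 86.5 and 86.0 mm, square to the lip, so the row is lined up. Next I'll go to the dial.

```bash
python3 - <<'E'
from h import *
rows([(30,510,-150,240,-45,5),(30,482,-379.5,200,-2.7,5)])
E
```

```text
from [555.1 102.6 274.5] -81.8 j6 -0.33 t 35.1
[[30,48.7,16.1,6.9,0.002,0.0,-0.128],[30,97.4,32.3,13.9,0.002,0.0,-0.257],[30,146.1,48.4,20.8,0.002,0.0,-0.385],[30,194.8,64.5,27.8,0.002,0.0,-0.514],[30,243.6,80.7,34.7,0.002,0.0,-0.642],[30,288.2,92.8,42.8,0.002,0.0,-0.79],[30,332.8,104.9,50.8,0.002,0.001,-0.937],[30,377.4,117.0,58.8,0.002,0.001,-1.085],[30,422.1,129.1,66.9,0.002,0.001,-1.233],[30,466.7,141.1,74.9,0.002,0.001,-1.38]]
```

{"method": "servo_tool", "body": {"rows": [[[30, 49, 16, 7, 0, 0, -0.14], [30, 98, 32, 14, 0, 0, -0.28], [30, 147, 48, 21, 0, 0, -0.42], [30, 196, 64, 28, 0, 0, -0.56], [30, 244, 81, 35, 0, 0, -0.7], [30, 289, 93, 43, 0, 0, -0.84], [30, 334, 105, 51, 0, 0, -0.98], [30, 380, 117, 59, 0, 0, -1.12], [30, 424, 129, 67, 0, 0, -1.26], [30, 467, 141, 75, 0, 0, -1.38]]]}}

```text
clock: 36.4
position: [482.0, -380.7, 199.6]
ee_rot: [1.0, -0.022, -0.0, -0.0]
contact_force: [0.5, 0.2, 2.1]
gripper_width: 29.7
grasp_force: 0.0
```

{"method": "servo_tool", "body": {"rows": [[[30, 0, 0, 0, 0, 0, 0], [30, 0, 0, 0, 0, 0, 0]]]}}

```text
clock: 36.65
position: [482.6, -379.0, 199.9]
ee_rot: [1.0, -0.024, -0.0, -0.0]
contact_force: [0.1, 0.4, 0.3]
gripper_width: 30.1
grasp_force: 0.0
```

```bash
python3 - <<'E'
from h import *
rows([(30,482,-379.5,140,-2.7,2),(30,482,-379.5,85.5,-2.7,4),(4,482,-379.5,85.5,-2.7,4)])
E
```

```text
from [ 482.6 -379.   199.9] -2.8 j6 1.92 t 36.6
[[30,-0.3,0.3,30.0,-0.001,0.001,-0.001],[30,-0.6,0.6,59.9,-0.001,0.001,-0.001],[30,-0.5,0.6,73.6,-0.001,0.001,-0.001],[30,-0.5,0.6,87.2,-0.001,0.001,-0.001],[30,-0.5,0.6,100.8,-0.001,0.001,-0.001],[30,-0.5,0.6,114.4,-0.001,0.001,-0.001],[4,-0.5,0.6,114.4,-0.001,0.001,-0.001],[4,-0.5,0.6,114.4,-0.001,0.001,-0.001],[4,-0.5,0.6,114.4,-0.001,0.001,-0.001],[4,-0.5,0.6,114.4,-0.001,0.001,-0.001]]
```

{"method": "servo_tool", "body": {"rows": [[[30, -0.5, 0.5, 30, 0, 0, 0], [30, -0.5, 0.5, 60, 0, 0, 0], [30, -0.5, 0.5, 80, 0, 0, 0], [30, -0.5, 0.5, 97, 0, 0, 0], [30, -0.5, 0.5, 110, 0, 0, 0], [30, -0.5, 0.5, 114, 0, 0, 0], [4, -0.5, 0.5, 114, 0, 0, 0], [4, -0.5, 0.5, 114, 0, 0, 0], [4, -0.5, 0.5, 114, 0, 0, 0], [4, -0.5, 0.5, 114, 0, 0, 0]]]}}

```text
clock: 37.9
position: [483.2, -379.7, 86.8]
ee_rot: [1.0, -0.023, 0.0, 0.0]
contact_force: [0.1, 1.6, 1.4]
gripper_width: 10.7
grasp_force: 62.2
```

{"method": "servo_tool", "body": {"rows": [[[4, 0, 0, 0, 0, 0, 0.14], [4, 0, 0, 0, 0, 0, 0.28], [4, 0, 0, 0, 0, 0, 0.42], [4, 0, 0, 0, 0, 0, 0.56], [4, 0, 0, 0, 0, 0, 0.7], [4, 0, 0, 0, 0, 0, 0.84], [4, 0, 0, 0, 0, 0, 0.98], [4, 0, 0, 0, 0, 0, 1.12], [4, 0, 0, 0, 0, 0, 1.26], [4, 0, 0, 0, 0, 0, 1.26]]]}}

```text
clock: 39.15
position: [482.5, -380.4, 86.8]
ee_rot: [0.795, -0.607, 0.0, 0.001]
contact_force: [-2.5, -3.3, 1.3]
gripper_width: 10.1
grasp_force: 62.4
```

```bash
python3 - <<'E'
from h import *
s,P,R,y=state();print(P,y,s["contact_force"],s["wrist_torque"],s["gripper_width"])
E
```

```text
[ 482.51268497 -380.43790234   86.77407247] -74.78215154394161 [-2.49001964 -3.29897569  1.31238112] [-0.98359215  0.7180839   0.00392497] 10.137986195831505
```

Yaw is -74.8°, which is 72° from the stop with almost no moment on the wrist. I'll release, rise and check everything.

{"method": "servo_tool", "body": {"rows": [[[12, 0, 0, 0, 0, 0, 0], [30, 0, 0, 0, 0, 0, 0], [30, 0, 0, 0, 0, 0, 0], [30, 0, 0, -40, 0, 0, 0], [30, 0, 0, -90, 0, 0, 0], [40, -30, 0, -140, 0, 0, 0], [40, -60, 0, -190, 0, 0, 0], [40, -60, 0, -190, 0, 0, 0], [40, -60, 0, -190, 0, 0, 0]]]}}

```text
clock: 40.28
position: [467.3, -321.0, 276.2]
ee_rot: [0.794, -0.608, -0.0, -0.0]
contact_force: [-1.0, -0.0, -0.8]
gripper_width: 40.3
grasp_force: 0.0
```

```bash
python3 - <<'E'
from h import *
p,im=wrist("w11");u=proj(p,[[482,-379.7,103]])[0].round().astype(int);print(u,state()[1])
y0,x0=max(0,u[1]-60),max(0,u[0]-75);a=cv2.resize(im[y0:y0+120,x0:x0+150],(400,320),interpolation=cv2.INTER_CUBIC)
t=arm.get_image("top")[:,:,::-1].copy();cv2.imwrite("pics/t2.png",t);sc=arm.get_image("scene")[:,:,::-1]
b=cv2.resize(t[110:290,90:330],(400,300),interpolation=cv2.INTER_CUBIC);b=cv2.resize(b,(400,280));a=a[:320]
c=np.vstack([np.hstack([a,cv2.resize(sc,(400,320))]),np.hstack([b,cv2.resize(sc[160:340,190:460],(400,280),interpolation=cv2.INTER_CUBIC)])]);cv2.imwrite("pics/fin.png",c)
cases(arm.camera_params("top"),t)
E
```

```text
[256 121] [ 467.00120193 -321.19652434  275.21067915]
obj tray [ 82.4 -63.2] 109.0 31.0 90.0
obj tray [82.8 32.2] 48.0 31.0 82.5
```

View pics/fin.png

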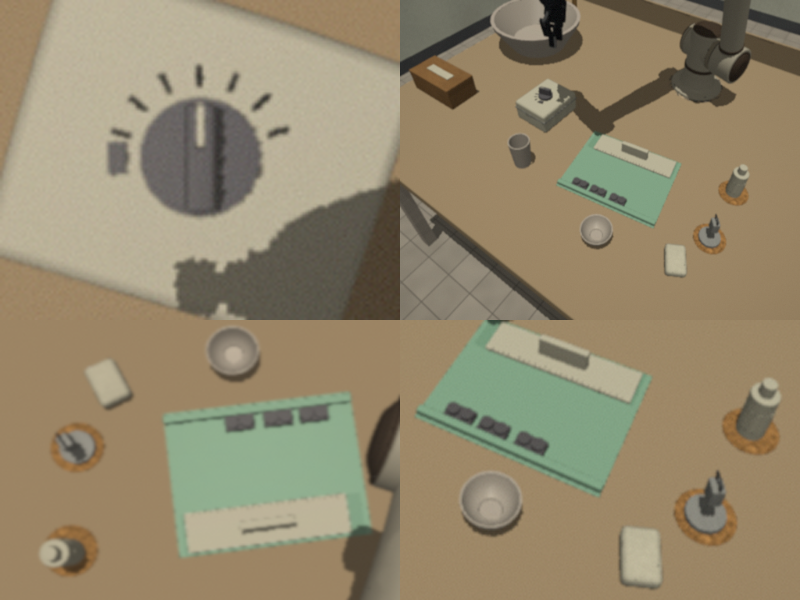

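The final view shows the mark at the third tick after the stop at (199,76) and the three cases in a straight row at the lip. The ruler is on the band, the bottle and holder are upright on swapped pads, and the bystanders are untouched.

```bash
python3 -c "
from bench import arm
print(arm.job_done())"
```

```text
the job is handed in; nothing more can be done
None
```

I handed the job in at about 40 s of robot time; no verdict came back, but the last pictures showed the dial 3 clicks from its stop for the 3 cases, the bottle and clip holder swapped upright, the row flush at the lip, the ruler on its band, and the bowl, tumbler and soap in place.

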